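# Uncover the specimen pot and slide it home under the inspection microscope

### The arm

A 6-joint arm with a two-finger parallel gripper is mounted at the origin on the work surface. World frame = base frame: x ahead of the robot, y to its left, z up, the work surface at z = 0. Lengths are in mm, angles in rad, forces in N, time in s.
With the tool pointing down it reaches from about 400 to 925 mm from the base axis. Payload 12.5 kg.
Tool frame: the origin (TCP) lies at the very end of the fingers, on their centre line; the grasp point (between the pads) lies 19 mm behind it; x points along the fingers, y is the direction in which the jaws open and shut, and the axes are right-handed (so a half turn about x gives the same grasp; the last joint's range is limited). The gripper opens to 95 mm and grips with 3 to 60 N. Pads are 20 mm wide; open, the fingers measure 119 mm over their backs; the gripper's body (75 mm by 180 mm) begins 59 mm behind the grasp point.
Start: joints at [1.052, 0.491, 1.559, -0, 1.092, -0.106], TCP at [250.721, 572.526, 214.661] pointing down, gripper open.
Joint ranges: [-3.1, 3.1], [-0.84, 2.19], [0.05, 2.79], [-1.13, 4.28], [0.06, 2.93], [-2.69, 2.69]. Speed limits (rad/s): [2.22, 2.22, 2.79, 3.14, 3.14, 3.14].

### API

Orientations are given as [roll, pitch, yaw] about the fixed x, y, z axes, in that order (R = Rz(yaw) Ry(pitch) Rx(roll)).
In Python, from cell import * gives the robot as it stands.
- The arm moves only by the tool step_arm, never from a script. Its argument "steps" is a list of rows, each a list of 4 numbers: the shift along the tool's x, y, z in units of 50 mm (1.0 is 50 mm), then the turn about the tool's x in units of 8 degrees (1.0 is 8 degrees). A call has 1 to 20 rows; each row shifts and turns the commanded pose from where the row before left it, along the tool's axes as they then stand; what a row does not reach is not made up. A row lasts 1/8 s, in which the tool goes at most 62.5 mm and 10.7 degrees, less where a joint would pass 70% of its speed; a pose out of reach is approached as far as the arm can. A call is refused whole if a number of a shift passes 1 or a number of a turn 1, either way. A call with a gripper value outside its range is refused whole. "jaw" is the closure, from 0 (fully open) to 1 (shut), set as the call begins (left out, the last holds). The fingers move at their own pace and stop on an object; the grip force is fixed at half the most. Time passes only in rows, so rows that do not move let the fingers close. It gives the time, the measured TCP pose, the force and the opening at its end, in the units of the state.
- state(): the state, without advancing time (a new reading comes with each control period).
- read_camera(name): name is "scene" or "top" or "wrist"; returns the picture (384x512x3 uint8, red, green, blue); there is no depth.
- camera_info(name): a dict with "mtx" (3x3 intrinsics, pixels), "eye" and "attitude" of the camera in the world; the wrist camera has in their place "hand_eye" (4x4, takes a point from camera to tool coordinates, whose origin is the TCP and whose axes are the tool frame's). Camera axes: x right, y down, z forward; pixel columns grow to the right and rows downward; lengths in mm; the calibration is good to about 2 mm. The wrist camera is an equidistant fisheye: a pixel r from the principal point sees the ray r / f radians off the axis. A picture is of the moment at which its call begins: read the wrist's pose just before it. camera_info takes no time and is no camera call.
- job_done(): hands the job in, once; it reports no verdict.
The state is a dict: "t": time; "joints": joint angles; "qvel": joint speeds; "tau": joint torques, N m; "eef_pos": TCP position; "tcp_rot": TCP orientation; "ft_force": force on the tool from outside, world axes, zero at the start; "moment": the same for the moment, N m; "opening": opening from 0.0 (shut) to 1.0 (fully open).
Only numpy, scipy, OpenCV 4.12 (cv2) and the standard library are available. Lean on these libraries where they do the work, as an engineer would, in place of code of your own. Each camera call takes 0.05 s, during which the arm holds its last target.

### The job

Lift the blue lid off the white specimen pot by its black knob, keeping it level, and set it down gently, right way up and wholly on the round cork mat. Then, without lifting or tipping the open pot, slide it along the bench round whatever stands in the way until it sits snug against both arms of the yellow V-stop of the microscope. Leave everything else on the bench where it is and do not bump the microscope.

Things in the scene. Friction and masses are not known exactly. Their poses are not given: they have to be found in the camera images.
- lid_knob (a point): Centre of the grip of the round black knob on the blue lid: upright cylinder 30 mm diameter, 22 mm high (11 mm above and below this point), on a neck 18 mm diameter, 14 mm high. The lid's top face is 25 mm below this point, its very bottom 38 mm below. z axis up when level.
- lid: The loose blue lid; origin at the centre of its very bottom, 38 mm below the knob point. A flat disc 116 mm diameter, 8 mm thick, with a grey plug underneath, 94 mm diameter, reaching 5 mm down into the pot. About 0.2 kg.
- pot_centre (a point): Centre, half-way up (27.5 mm above the bench), of the round white specimen pot: 112 mm outside and 104 mm inside diameter, 55 mm high, inner floor 6 mm above the bench. It stands loose and slides on the bench; about 0.45 kg. z axis up.
- pot: The same pot; origin at the centre of its underside. In the middle of its floor is a fixed brass mount, 34 mm diameter, with a green specimen, reaching 28 mm above the bench; the rest of the inside is empty, so fingers fit between specimen and wall.
- mat: Round cork mat fixed to the bench, 156 mm diameter, 6 mm thick; origin at the centre of its underside, on the bench. The pot cannot slide over it.
- nest (a point): Point on the bench under the pot's centre when it is home against both arms of the V-stop; a flat black spot 100 mm across marks it. x axis: level, into the V, toward the microscope; z up. V-stop: two yellow bars 72 x 16 mm, 25 mm high; the middles of their inner faces are 56 mm from here at 45 degrees either side of x, square to those directions: the V opens toward -x.
- scope: Microscope and V-stop, one fixed unit; origin and axes as nest. Base: 140 to 380 mm along x, 200 mm wide, 30 mm high. The head leans at 45 degrees, looking at the nest; the nearest edge of its lens ring is 140 mm along x, 155 mm up at its lowest, the rest farther off, up to 360 mm high. All above the nest, to 120 mm along x, is free.
- dishes: Stack of three clear petri dishes with green bands, 90 mm diameter, 48 mm high, loose, about 0.35 kg, standing between the pot and the microscope; origin at the centre of its underside. Must not be moved.
- amber: Amber glass bottle, 66 mm diameter, 150 mm high, loose, near the cork mat; origin at the centre of its underside. Must not be moved.
- block: Steel block 90 x 60 x 30 mm (x, y, z) with a brick-red sample on top (42 mm in all), loose; origin at the centre of its underside. Must not be moved.
- white: White plastic jar with a red cap, 70 mm diameter, 75 mm high, loose; origin at the centre of its underside. Must not be moved.
- brush: Small brush lying on the bench, 160 mm long along its x axis, up to 42 mm wide, beyond the cork mat; origin at its underside near the middle. Must not be moved.
- slidebox: Green box for glass slides, 100 x 75 x 32 mm, loose, near the robot; origin at the centre of its underside. Must not be moved.
Mind the look-alikes: they are no part of the job. There is more than one size of the pot; the job needs the smallest.

How it is judged:
By the outcome, as a careful person would: the job done as asked, in the order asked, and still so for the second after the job is handed in, with the robot touching nothing.
It also fails if it takes over 72 s, if anything falls off the work surface, if the arm or the gripper's body presses on something with over 40 N, if the wrist force passes 120 N, or if a joint passes its speed limit or range.

## Working session

There is one attempt and no reset: what is moved stays moved. The work goes in short steps, Python scripts to look and compute and a tool call to move; the robot and the scene stay as the last step left them, time stands still between calls to the robot, and variables do not carry over. Pictures are saved under pics/ and viewed, and the job is handed in when it is done.

Besides the shell and the picture viewer there is one more tool, called after "Request:" as a command line: name --pt "numbers of a row" for each row, then --argument value for the rest. step_arm: Moves the arm, as the interface text tells. Its arguments: {"type":"object","properties":{"steps":{"type":"array","items":{"type":"array","items":{"type":"number"}}},"jaw":{"type":"number"}},"required":["steps"]}

```bash
mkdir -p pics; ls
python3 - <<'E'
from cell import *
import cv2
s=state();print(s)
for n in ["scene","top","wrist"]:
    im=read_camera(n);cv2.imwrite(f"pics/{n}0.png",im[:,:,::-1]);print(n,camera_info(n))
E
```

```text
pics
{'t': 0.0, 'joints': array([ 1.05237785e+00,  4.91577423e-01,  1.55942609e+00,  5.54439707e-05,
        1.09169573e+00, -1.05608396e-01]), 'qvel': array([-0.00026903,  0.00129036, -0.00084121, -0.00019098,  0.00161798,
       -0.00056064]), 'tau': array([ 2.57435444e-03, -6.12654305e+01, -2.58176994e+01,  6.93764328e-02,
        4.82794200e-02, -5.27550833e-05]), 'eef_pos': array([250.59787006, 572.31007106, 214.05869463]), 'tcp_rot': array([-1.7208123 ,  1.56968865, -2.13364796]), 'ft_force': array([-1.16247383,  0.08840991, -0.07232098]), 'moment': array([ 0.02526751,  0.02052792, -0.01698688]), 'opening': 0.9997503252452574}
scene {'mtx': array([[429.53053075,   0.        , 254.59624334],
       [  0.        , 429.53053075, 190.35686617],
       [  0.        ,   0.        ,   1.        ]]), 'eye': array([1373.95095831,   55.04673248, 1205.05747981]), 'attitude': array([-2.48894747e+00,  1.93455602e-03,  1.82496409e+00])}
top {'mtx': array([[408.95982982,   0.        , 250.97009151],
       [  0.        , 408.95982982, 199.18860124],
       [  0.        ,   0.        ,   1.        ]]), 'eye': array([ 364.35318854, -149.4269539 , 1352.74309408]), 'attitude': array([-2.98169288, -0.00329653, -1.5858943 ])}
wrist {'mtx': array([[297.31863964,   0.        , 257.11256432],
       [  0.        , 297.31863964, 195.58529984],
       [  0.        ,   0.        ,   1.        ]]), 'hand_eye': array([[-5.39092814e-04, -2.83351882e-01,  9.59015860e-01,
        -1.68808834e+02],
       [ 9.99999778e-01, -5.28261743e-04,  4.06050360e-04,
         1.57687936e+00],
       [ 3.91556256e-04,  9.59015866e-01,  2.83352104e-01,
        -8.02613068e+01],
       [ 0.00000000e+00,  0.00000000e+00,  0.00000000e+00,
         1.00000000e+00]])}
```

View pics/scene0.png

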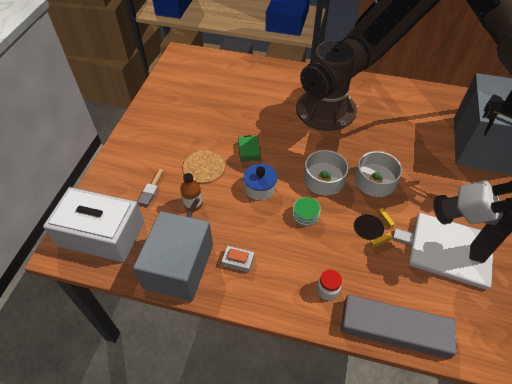

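View pics/top0.png

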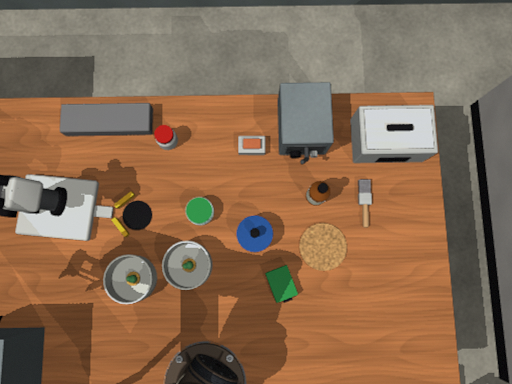

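View pics/wrist0.png

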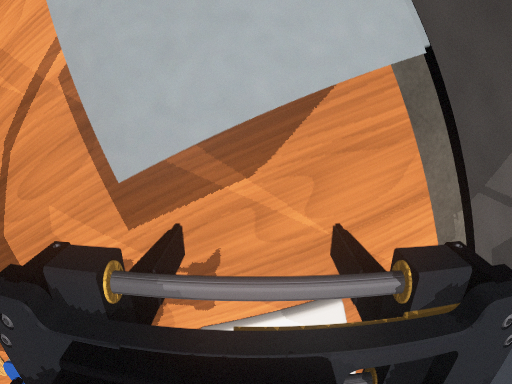

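```bash
cat > h.py <<'E'
import numpy as np, cv2
from scipy.spatial.transform import Rotation as Ro
from cell import camera_info
def cam(n):
    c=camera_info(n);return c["mtx"],np.array(c["eye"]),Ro.from_euler('xyz',c["attitude"]).as_matrix()
def unproj(n,uv,z):
    K,e,R=cam(n);uv=np.atleast_2d(np.array(uv,float))
    d=(R@np.linalg.inv(K)@np.c_[uv,np.ones(len(uv))].T).T
    return e+d*((z-e[2])/d[:,2])[:,None]
def proj(n,P):
    K,e,R=cam(n);p=(K@R.T@(np.atleast_2d(P)-e).T).T
    return p[:,:2]/p[:,2:]
def circ(c,r,z,n=60):
    a=np.linspace(0,2*np.pi,n);return np.c_[c[0]+r*np.cos(a),c[1]+r*np.sin(a),np.full(n,z)]
E
python3 - <<'E'
from h import *
im=cv2.imread('pics/top0.png');hsv=cv2.cvtColor(im,cv2.COLOR_BGR2HSV)
print(unproj('top',[[205,370]],0), proj('top',[0,0,0]),proj('scene',[0,0,0]))
def comps(n,lo,hi,z,amin=40):
    im=cv2.imread(f'pics/{n}0.png');h=cv2.cvtColor(im,cv2.COLOR_BGR2HSV)
    m=cv2.inRange(h,lo,hi);k,l,s,c=cv2.connectedComponentsWithStats(m)
    for i in range(1,k):
        if s[i,4]>amin: print(n,c[i].round(1),s[i],unproj(n,c[i],z).round(1))
for n in['top','scene']:
    print('blue');comps(n,(105,120,60),(130,255,255),63)
    print('green');comps(n,(45,100,40),(85,255,255),30)
    print('yellow');comps(n,(22,150,120),(35,255,255),25,10)
    print('red');comps(n,(0,180,90),(6,255,255),42)
    print('cork');comps(n,(10,60,120),(25,150,255),6,200)
    print('black');comps(n,(0,0,0),(180,255,30),0,150)
top=cv2.resize(im[170:320,80:390],None,fx=2.5,fy=2.5,interpolation=cv2.INTER_CUBIC);cv2.imwrite('pics/topc.png',top)
s=cv2.imread('pics/scene0.png');cv2.imwrite('pics/scc.png',cv2.resize(s[120:300,120:430],None,fx=2.5,fy=2.5,interpolation=cv2.INTER_CUBIC))
E
```

```text
[[41.66390822 -4.74447544  0.        ]] [[203.44210268 384.08756801]] [[325.9497787  108.94651877]]
blue
top [254.4 233.3] [237 216  36  36 939] [[ 463.2 -165.9   63. ]]
green
top [198.7 210. ] [186 198  26  25 510] [[544.2  14.   30. ]]
top [187.9 264.9] [183 261  10   8  55] [[368.2  47.5  30. ]]
top [281.2 283.6] [266 265  32  38 752] [[ 305.  -248.8   30. ]]
top [131.5 278.3] [127 275  10   8  58] [[328.9 226.   30. ]]
yellow
top [123.3 199.7] [115 192  19  16  78] [[582.8 262.3  25. ]]
top [118.8 226. ] [111 217  17  19 101] [[496.5 273.8  25. ]]
red
top [163.2 133.4] [154 125  19  18 270] [[801.9 132.1  42. ]]
cork
top [322.7 246.4] [ 299  223   48   48 1836] [[ 421.3 -389.7    6. ]]
black
top [489.2 244.4] [ 471  101   38  281 2181] [[ 420.  -940.4    0. ]]
top [ 59.5 200.2] [ 43 187  24  28 244] [[588.2 483.1   0. ]]
top [136.9 214.9] [123 201  29  28 622] [[535.1 223.2   0. ]]
top [208.9 367.5] [184 354  54  30 715] [[ 48.8 -17.1   0. ]]
blue
scene [166.5   7.8] [153   0  27  18 397] [[-464.5 -876.6   63. ]]
scene [284.9  15.9] [ 266    0   41   36 1189] [[-538.4 -292.4   63
[... 806 characters left out ...]
0  41  46 720] [[-890.9  689.6    0. ]]
scene [361.   48.8] [342  35  28  37 170] [[-455.8   95.6    0. ]]
scene [340.1  52.2] [327  41  27  21 369] [[-405.    4.    0.]]
scene [327.1  78.7] [310  63  32  34 203] [[-195.9  -25.1    0. ]]
scene [313.7  83.2] [302  68  25  31 519] [[-150.8  -77.     0. ]]
scene [497.9 109.8] [483  91  29  45 456] [[-171.4  685.7    0. ]]
scene [ 90.9 149.4] [ 79 136  22  30 153] [[ 448.9 -832.7    0. ]]
scene [502.4 188.2] [493 181  19  14 177] [[254.3 668.1   0. ]]
scene [ 23.  252.5] [  0 197  59 100 759] [[ 908.4 -830.     0. ]]
scene [496.9 226.4] [474 198  38  57 962] [[427.7 636.6   0. ]]
scene [ 96.9 311.3] [ 69 284  51  59 743] [[1026.2 -511.5    0. ]]
```

View pics/topc.png

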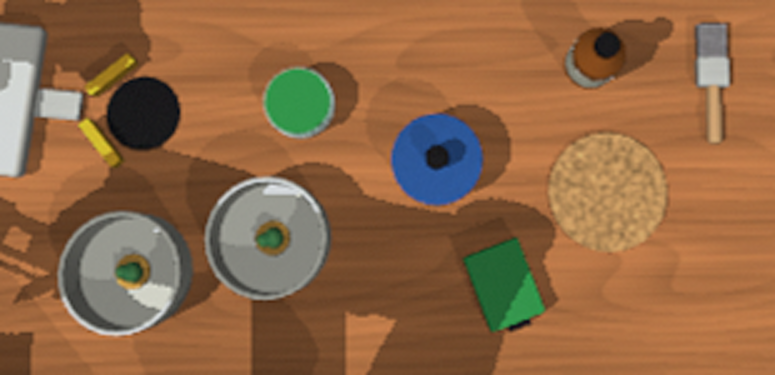

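View pics/scc.png

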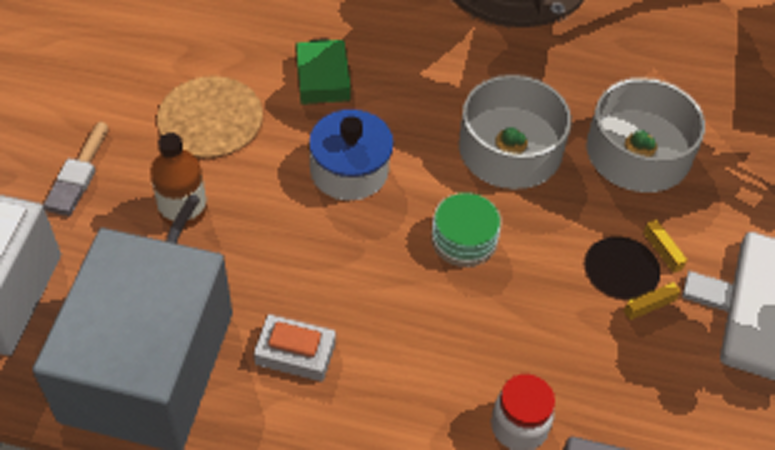

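Run:
```python
from h import *
from scipy.optimize import least_squares
def fit(n,lo,hi,z,near,name,r0):
    im=cv2.imread(f'pics/{n}0.png');im=cv2.resize(im,None,fx=4,fy=4,interpolation=cv2.INTER_CUBIC)
    h=cv2.cvtColor(im,cv2.COLOR_BGR2HSV);m=cv2.inRange(h,lo,hi)
    k,l,s,c=cv2.connectedComponentsWithStats(m)
    i=min([j for j in range(1,k) if s[j,4]>800],key=lambda j:np.hypot(*(c[j]/4-near)))
    ct=max(cv2.findContours((l==i).astype(np.uint8),0,1)[0],key=len)
    ct=cv2.convexHull(ct)[:,0]
    P=unproj(n,(ct+.5)/4-.5,z)[:,:2].astype(np.float32)
    f=lambda p:np.hypot(P[:,0]-p[0],P[:,1]-p[1])-p[2]
    r=least_squares(f,[*P.mean(0),r0],loss='soft_l1',f_scale=1).x
    print(n,name,r.round(1),'expect r',r0)
B=((105,110,40),(130,255,255))
fit('top',*B,63,(254,233),'lid',58);fit('scene',*B,63,(260,177),'lid',58)
C=((10,60,60),(25,165,255))
fit('top',*C,6,(322,246),'mat',78);fit('scene',*C,6,(204,166),'mat',78)
K=((0,0,0),(180,255,40))
fit('top',*K,0,(137,215),'nest',50);fit('scene',*K,0,(369,227),'nest',50)
G=((45,80,40),(85,255,255))
fit('top',*G,48,(199,210),'dish',45);fit('scene',*G,48,(306,207),'dish',45)
# knob
fit('top',*K,99,(255,233),'knob',15);fit('scene',*K,99,(260,172),'knob',15)
R=((0,150,60),(8,255,255))
fit('top',*R,75,(163,133),'white',33);fit('scene',*R,75,(330,279),'white',33)
for n in['top','scene']:
    im=cv2.imread(f'pics/{n}0.png')
    u=proj(n,[540,250,0])[0].astype(int)
    c=im[u[1]-40:u[1]+40,u[0]-50:u[0]+50]
    print(n,u);cv2.imwrite(f'pics/v_{n}.png',cv2.resize(c,None,fx=7,fy=7,interpolation=cv2.INTER_CUBIC))
```

```text
top lid [ 463.7 -166.    56.5] expect r 58
scene lid [ 466.3 -163.7   57.6] expect r 58
top mat [ 474.6 -123.6  822.5] expect r 78
scene mat [ 423.3 -389.8   83.2] expect r 78
top nest [535.  223.3  47.6] expect r 50
scene nest [534.2 225.1  47.5] expect r 50
top dish [542.1  12.   42.2] expect r 45
scene dish [544.3  13.8  43.1] expect r 45
top knob [ 463.4 -165.7   13. ] expect r 15
scene knob [ 475.8 -160.2   20. ] expect r 15
top white [790.7 125.   31.7] expect r 33
scene white [793.6 126.7  32.7] expect r 33
top [128 213]
scene [376 229]
```

View pics/v_top.png

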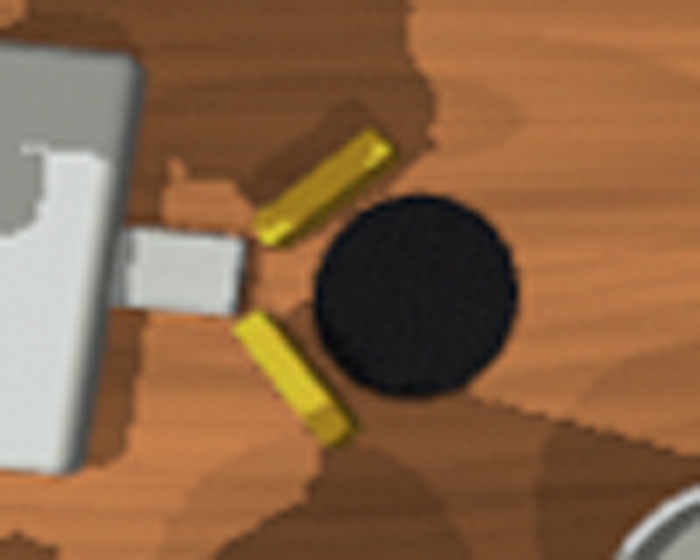

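View pics/v_scene.png

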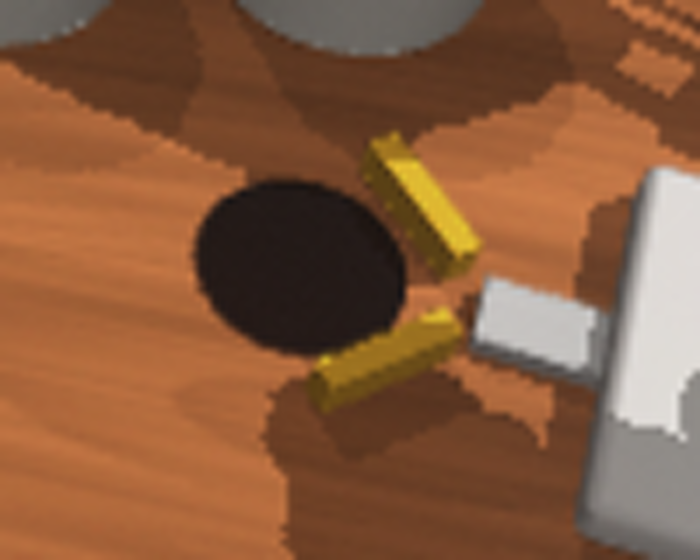

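Run:
```python
from h import *
from cell import *
s=state();R=Ro.from_euler('xyz',s['tcp_rot']).as_matrix();print(R.round(3),s['eef_pos'])
print('amber',unproj('top',[[323,188]],140),unproj('scene',[[188,179]],145),unproj('scene',[[192,200]],20),unproj('top',[[313,196]],30))
print('block',unproj('top',[[252,144]],42),unproj('scene',[[238,256]],42))
pot,nest,dish,mat=(465,-165),(535,224),(543,13),(422.5,-388.5)
amber=(548,-365)
for n in['top','scene']:
    im=cv2.imread(f'pics/{n}0.png');im=cv2.resize(im,None,fx=4,fy=4,interpolation=cv2.INTER_CUBIC)
    def pl(P,c):
        p=((proj(n,P)+.5)*4-.5).round().astype(np.int32);cv2.polylines(im,[p],True,c,1)
    pl(circ(pot,58,63),(0,255,255));pl(circ(pot,15,99),(0,255,255));pl(circ(mat,78,6),(255,255,0));pl(circ(dish,45,48),(0,0,255));pl(circ(dish,45,0),(0,0,255));pl(circ(nest,50,0),(0,0,255))
    pl(circ(amber,33,0),(255,0,255));pl(circ(amber,33,80),(255,0,255))
    for yaw,c in[(83,(255,255,255))]:
        a=np.radians(yaw)
        for sg in(1,-1):
            b=a+sg*np.pi/4;d=np.array([np.cos(b),np.sin(b)]);t=np.array([-d[1],d[0]])
            m=np.array(nest)+64*d
            q=[m+8*d+36*t,m+8*d-36*t,m-8*d-36*t,m-8*d+36*t]
            pl([[*x,25] for x in q],c)
        d=np.array([np.cos(a),np.sin(a)]);t=np.array([-d[1],d[0]])
        pl([[*(np.array(nest)+u*d+v*t),30] for u,v in[(140,-100),(380,-100),(380,100),(140,100)]],c)
    if n=='top': c=im[640:1120,40:840]; c2=im[640:1120,840:1500]
    else: c=im[720:1200,1120:1920];c2=im[520:1000,600:1320]
    cv2.imwrite(f'pics/ov_{n}a.png',c);cv2.imwrite(f'pics/ov_{n}b.png',c2)
```

```text
[[-0.     0.401  0.916]
 [-0.001  0.916 -0.401]
 [-1.    -0.001 -0.   ]] [250.63411868 572.35282766 214.21979082]
amber [[ 590.90079405 -374.32035223  140.        ]] [[ 599.12945185 -366.59275712  145.        ]] [[ 591.35506251 -371.50922523   20.        ]] [[ 585.2254143 -360.7299345   30.       ]]
block [[ 761.11045172 -163.15746964   42.        ]] [[ 770.7785399  -156.30631335   42.        ]]
```

View pics/ov_topa.png

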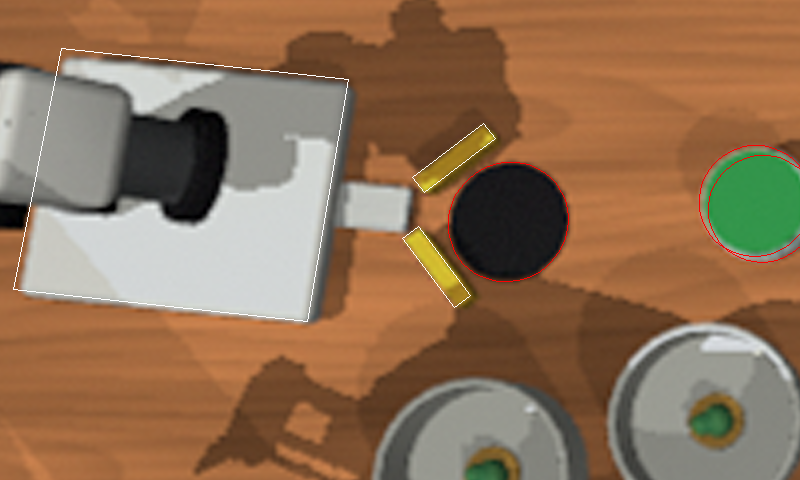

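View pics/ov_topb.png

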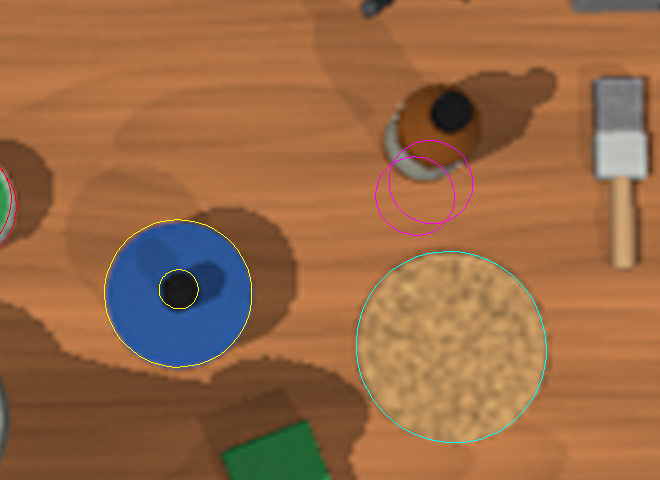

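View pics/ov_scenea.png

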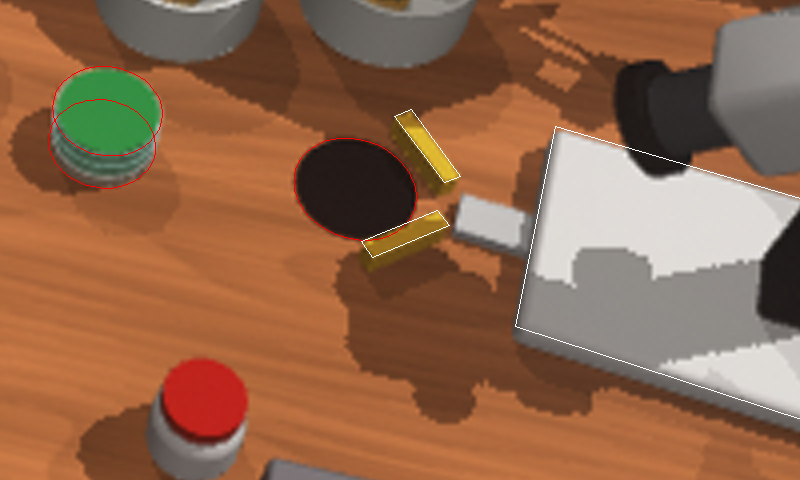

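View pics/ov_sceneb.png

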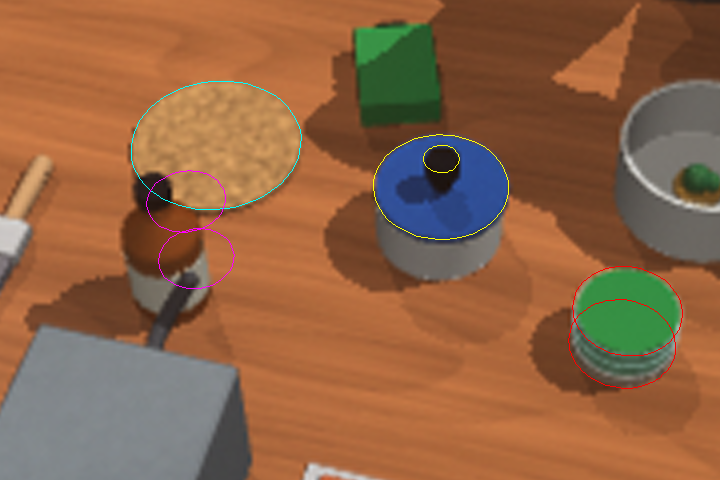

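```bash
cat >> h.py <<'E'
def axes():
    from cell import state
    s=state();return s,np.array(s['eef_pos']),Ro.from_euler('xyz',s['tcp_rot']).as_matrix()
def go(*pts,frm=None,yaw=83.0):
    """units (50mm) in tool axes for tool-down at nominal jaw yaw"""
    a=np.radians(yaw);R=np.array([[0,np.cos(a),np.sin(a)],[0,np.sin(a),-np.cos(a)],[-1,0,0]])
    s,p,_=axes();print('at',p.round(1),'t',round(s['t'],2))
    p=p if frm is None else np.array(frm,float)
    for q in pts:
        d=R.T@(np.array(q,float)-p);print(q,'units',(d/50).round(2),'dist',np.linalg.norm(d).round(0));p=np.array(q,float)
E
python3 - <<'E'
from h import *
go((380,250,200),(465,-165,150))
E
```

```text
at [250.6 572.4 214.2] t 0.15
(380, 250, 200) units [ 0.28 -6.08  3.35] dist 348.0
(465, -165, 150) units [ 1.   -8.03  2.7 ] dist 427.0
```

Request:
step_arm --pt "0 0 0 -0.7" --pt "0 0 0 -0.7" --pt "0 0 0 -0.68"

```text
t: 0.52
eef_pos: [250.7, 572.4, 214.4]
tcp_rot: [-1.935, 1.57, -2.054]
ft_force: [0.3, 0.4, -0.0]
opening: 0.998
```

Request:
step_arm --pt "0.03 -0.61 0.33 0" --pt "0.03 -0.61 0.33 0" --pt "0.03 -0.61 0.33 0" --pt "0.03 -0.61 0.33 0" --pt "0.03 -0.61 0.33 0" --pt "0.03 -0.61 0.33 0" --pt "0.03 -0.61 0.33 0" --pt "0.03 -0.61 0.33 0" --pt "0.03 -0.61 0.33 0" --pt "0.03 -0.61 0.33 0"

```text
t: 1.78
eef_pos: [377.5, 248.6, 199.6]
tcp_rot: [1.547, 1.571, 1.424]
ft_force: [0.3, -0.0, 0.2]
opening: 0.999
```

Request:
step_arm --pt "0.07 -0.62 0.21 0" --pt "0.07 -0.62 0.21 0" --pt "0.07 -0.62 0.21 0" --pt "0.07 -0.62 0.21 0" --pt "0.07 -0.62 0.21 0" --pt "0.07 -0.62 0.21 0" --pt "0.07 -0.62 0.21 0" --pt "0.07 -0.62 0.21 0" --pt "0.07 -0.62 0.21 0" --pt "0.07 -0.62 0.21 0" --pt "0.07 -0.62 0.21 0" --pt "0.07 -0.62 0.21 0" --pt "0.07 -0.62 0.2 0" --pt "0 0 0 0" --pt "0 0 0 0"

```text
t: 3.65
eef_pos: [462.7, -166.4, 154.0]
tcp_rot: [2.538, 1.57, 2.416]
ft_force: [-0.5, 0.2, 0.7]
opening: 0.995
```

Run:
```python
from h import *
from cell import *
go((465,-165,150))
print(axes()[2].round(3))
im=read_camera('wrist');cv2.imwrite('pics/w1.png',im[:,:,::-1])
```

```text
at [ 462.7 -166.4  154. ] t 3.65
(465, -165, 150) units [0.08 0.03 0.04] dist 5.0
[[-0.001  0.122  0.992]
 [ 0.001  0.992 -0.122]
 [-1.     0.    -0.001]]
```

View pics/w1.png

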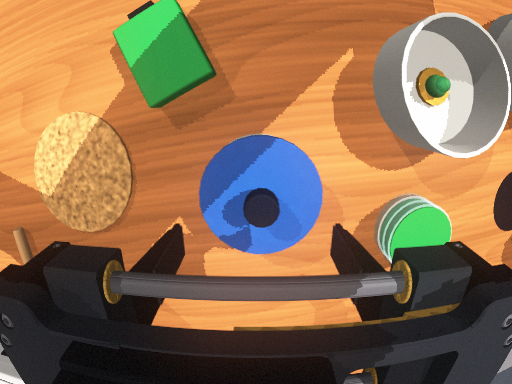

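```bash
cat >> h.py <<'E'
def wunproj(uv,z,pose=None):
    c=camera_info('wrist');K=c['mtx'];H=c['hand_eye']
    s,p,R=axes()
    out=[]
    for u,v in np.atleast_2d(uv).astype(float):
        x=(u-K[0,2])/K[0,0];y=(v-K[1,2])/K[1,1];th=np.hypot(x,y)
        d=np.array([np.sin(th)*x/th,np.sin(th)*y/th,np.cos(th)])
        D=R@H[:3,:3]@d;o=p+R@H[:3,3];out.append(o+D*(z-o[2])/D[2])
    return np.array(out)
E
python3 - <<'E'
from h import *
print(wunproj([[262,207]],99))
im=cv2.imread('pics/w1.png');h=cv2.cvtColor(im,cv2.COLOR_BGR2HSV);m=cv2.inRange(h,(105,110,40),(130,255,255))
k,l,s,c=cv2.connectedComponentsWithStats(m);i=1+np.argmax(s[1:,4])
ct=cv2.convexHull(max(cv2.findContours((l==i).astype(np.uint8),0,1)[0],key=len))[:,0]
P=wunproj(ct,63)[:,:2].astype(np.float32);print(cv2.minEnclosingCircle(P),cv2.fitEllipse(P))
E
```

```text
[[ 459.29758899 -160.11759355   99.        ]]
((462.2700500488281, -161.36325073242188), 57.03101348876953) ((462.2838439941406, -161.24118041992188), (112.93046569824219, 113.6960678100586), 85.07313537597656)
```

Request:
step_arm --pt "0.2 0.06 0.02 0" --pt "0.3 0 0 0" --pt "0.3 0 0 0" --pt "0.3 0 0 0" --pt "0.2 0 0 0" --pt "0.2 0 0 0" --pt "0.14 0 0 0" --pt "0 0 0 0" --pt "0 0 0 0"

```text
t: 4.82
eef_pos: [464.6, -164.2, 72.4]
tcp_rot: [-0.164, 1.57, -0.286]
ft_force: [0.4, 0.2, -1.4]
opening: 1.001
```

Run:
```python
from h import *
from cell import *
go((464,-163.5,71))
im=read_camera('wrist');cv2.imwrite('pics/w2.png',im[:,:,::-1])
```

```text
at [ 464.6 -164.2   72.4] t 4.83
(464, -163.5, 71) units [ 0.03  0.01 -0.01] dist 2.0
```

View pics/w2.png

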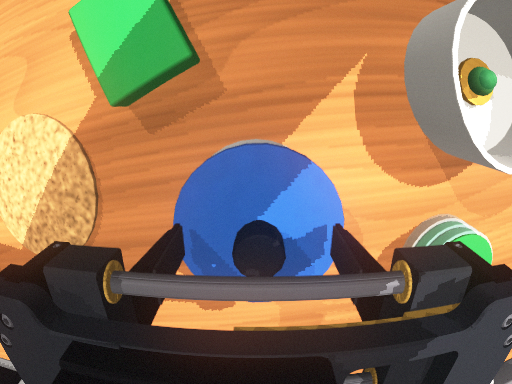

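Run:
```python
from h import *
im=cv2.imread('pics/w2.png')
print(wunproj([[233,247],[285,247],[259,222],[259,247]],99))
cv2.imwrite('pics/w2c.png',cv2.resize(im[190:300,160:360],None,fx=4,fy=4))
```

```text
[[ 454.05105436 -174.13534397   99.        ]
 [ 457.46910447 -146.64187554   99.        ]
 [ 441.44572537 -158.66363412   99.        ]
 [ 455.68170947 -160.38737555   99.        ]]
```

View pics/w2c.png

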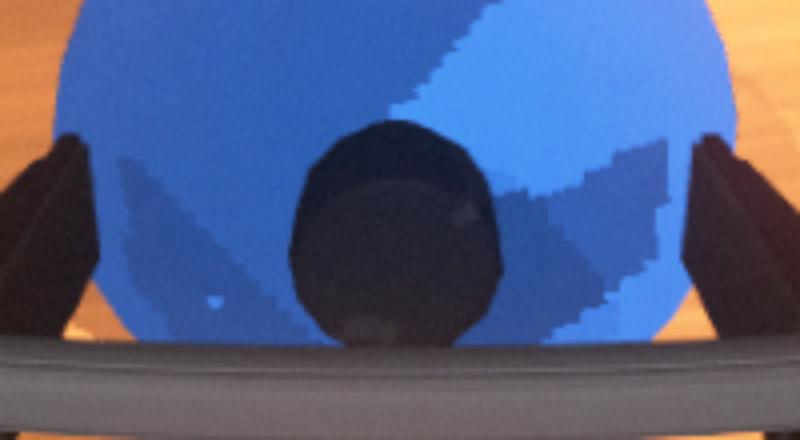

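Request:
step_arm --pt "0 0.04 0 0" --pt "0 0 0 0"

```text
t: 5.12
eef_pos: [464.7, -162.0, 72.3]
tcp_rot: [-0.091, 1.57, -0.213]
ft_force: [-0.3, 0.0, 0.9]
opening: 1.005
```

Request:
step_arm --pt "0 0 0 0" --pt "0 0 0 0" --pt "0 0 0 0" --pt "0 0 0 0" --pt "0 0 0 0" --pt "0 0 0 0" --pt "0 0 0 0" --pt "0 0 0 0" --jaw 1

```text
t: 6.12
eef_pos: [464.7, -162.1, 72.1]
tcp_rot: [0.183, 1.571, 0.061]
ft_force: [0.4, 0.0, -0.0]
opening: 0.31
```

Request:
step_arm --pt "-0.05 0 0 0" --pt "-0.1 0 0 0" --pt "-0.1 0 0 0" --pt "-0.15 0 0 0" --pt "-0.2 0 0 0" --pt "-0.2 0 0 0" --pt "-0.2 0 0 0" --pt "0 0 0 0" --pt "0 0 0 0"

```text
t: 7.25
eef_pos: [464.5, -162.0, 122.0]
tcp_rot: [2.283, 1.571, 2.16]
ft_force: [0.3, 0.3, -2.2]
opening: 0.312
```

Run:
```python
from h import *
from cell import *
go((422.5,-388.5,122),(422.5,-388.5,28))
im=read_camera('top');cv2.imwrite('pics/t3.png',cv2.resize(im[160:310,80:390,::-1],None,fx=2.5,fy=2.5))
cv2.imwrite('pics/t3f.png',im[:,:,::-1])
im=read_camera('scene');cv2.imwrite('pics/s3.png',cv2.resize(im[110:290,120:430,::-1],None,fx=2.5,fy=2.5));cv2.imwrite('pics/s3f.png',im[:,:,::-1])
```

```text
at [ 464.5 -162.   122. ] t 7.25
(422.5, -388.5, 122) units [ 0.   -4.6  -0.28] dist 230.0
(422.5, -388.5, 28) units [1.88 0.   0.  ] dist 94.0
```

View pics/s3.png

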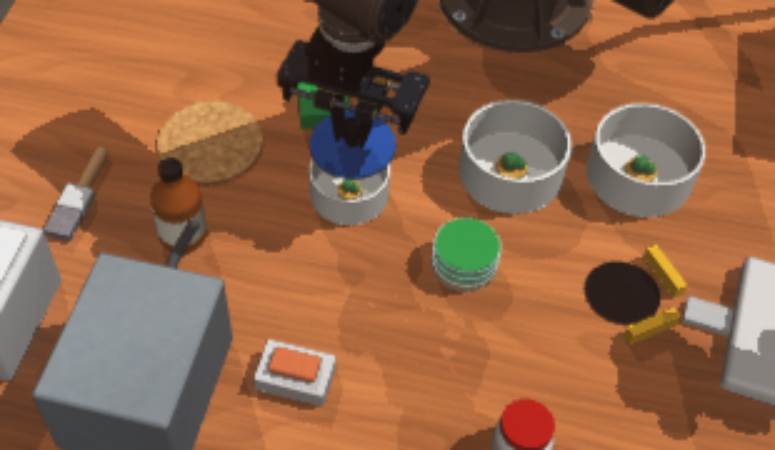

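View pics/t3.png

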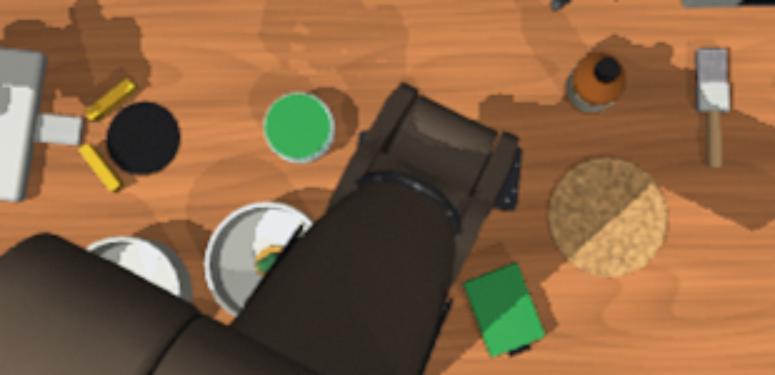

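Request:
step_arm --pt "0 -0.15 -0.01 0" --pt "0 -0.3 -0.02 0" --pt "0 -0.35 -0.02 0" --pt "0 -0.35 -0.02 0" --pt "0 -0.35 -0.02 0" --pt "0 -0.35 -0.02 0" --pt "0 -0.35 -0.02 0" --pt "0 -0.35 -0.02 0" --pt "0 -0.35 -0.02 0" --pt "0 -0.35 -0.02 0" --pt "0 -0.35 -0.02 0" --pt "0 -0.35 -0.02 0" --pt "0 -0.35 -0.02 0" --pt "0 -0.3 -0.02 0" --pt "0 0 -0.01 0" --pt "0 0 0 0" --pt "0 0 0 0"

```text
t: 9.48
eef_pos: [422.8, -388.1, 122.1]
tcp_rot: [1.885, 1.571, 1.763]
ft_force: [0.5, -0.6, -1.7]
opening: 0.31
```

Request:
step_arm --pt "0.15 0 0 0" --pt "0.25 0 0 0" --pt "0.25 0 0 0" --pt "0.25 0 0 0" --pt "0.25 0 0 0" --pt "0.2 0 0 0" --pt "0.15 0 0 0" --pt "0.1 0 0 0" --pt "0.08 0 0 0" --pt "0.06 0 0 0" --pt "0 0 0 0" --pt "0 0 0 0"

```text
t: 10.98
eef_pos: [422.7, -388.7, 35.3]
tcp_rot: [-0.487, 1.57, -0.609]
ft_force: [0.6, 0.3, -2.0]
opening: 0.305
```

Run:
```python
from h import *
from cell import *
go((422.5,-388.5,28))
im=read_camera('scene');cv2.imwrite('pics/s4.png',cv2.resize(im[110:240,120:330,::-1],None,fx=3.5,fy=3.5))
```

```text
at [ 422.7 -388.7   35.3] t 10.97
(422.5, -388.5, 28) units [ 0.15  0.   -0.01] dist 7.0
```

View pics/s4.png

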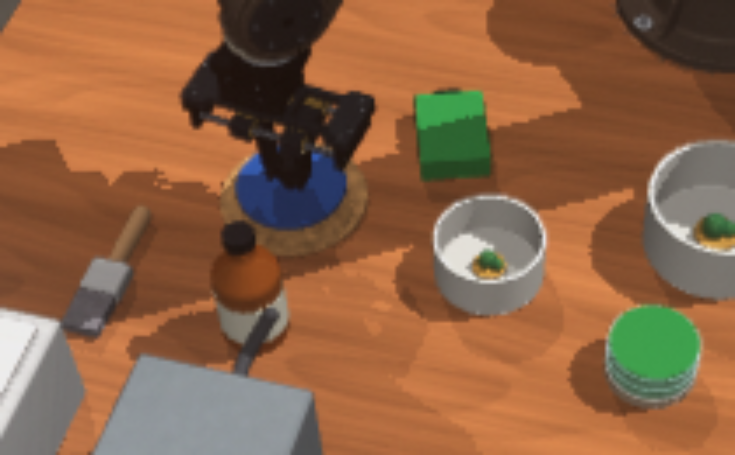

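Request:
step_arm --pt "0.02 0 0 0" --pt "0.02 0 0 0" --pt "0.02 0 0 0" --pt "0.02 0 0 0" --pt "0.02 0 0 0" --pt "0.02 0 0 0" --pt "0 0 0 0" --pt "0 0 0 0"

```text
t: 12.02
eef_pos: [422.7, -388.7, 29.1]
tcp_rot: [0.87, 1.571, 0.748]
ft_force: [-0.1, -0.4, -1.7]
opening: 0.311
```

Request:
step_arm --pt "0.01 0 0 0" --pt "0.01 0 0 0" --pt "0.01 0 0 0" --pt "0 0 0 0" --pt "0 0 0 0"

```text
t: 12.65
eef_pos: [422.7, -388.6, 28.1]
tcp_rot: [-0.328, 1.571, -0.45]
ft_force: [-1.3, 1.0, 4.1]
opening: 0.309
```

Request:
step_arm --pt "0 0 0 0" --pt "0 0 0 0" --pt "0 0 0 0" --pt "0 0 0 0" --pt "0 0 0 0" --jaw 0.3

```text
t: 13.28
eef_pos: [422.7, -388.6, 27.6]
tcp_rot: [1.329, 1.571, 1.207]
ft_force: [-0.1, 0.1, -0.7]
opening: 0.692
```

Request:
step_arm --pt "-0.1 0 0 0" --pt "-0.2 0 0 0" --pt "-0.4 0 0 0" --pt "-0.4 0 0 0" --pt "-0.5 0 0 0" --pt "-0.5 0 0 0" --pt "-0.3 0 0 0" --pt "0 0 0 0" --pt "0 0 0 0"

```text
t: 14.4
eef_pos: [422.4, -388.4, 146.9]
tcp_rot: [2.331, 1.57, 2.208]
ft_force: [-0.5, 0.2, 0.2]
opening: 0.705
```

Run:
```python
from h import *
from cell import *
go((464,-164,150))
im=read_camera('scene');cv2.imwrite('pics/s5.png',cv2.resize(im[110:240,120:330,::-1],None,fx=3.5,fy=3.5));cv2.imwrite('pics/s5f.png',im[:,:,::-1])
im=read_camera('top');cv2.imwrite('pics/t5.png',cv2.resize(im[160:310,80:390,::-1],None,fx=2.5,fy=2.5));cv2.imwrite('pics/t5f.png',im[:,:,::-1])
im=read_camera('wrist');cv2.imwrite('pics/w5.png',im[:,:,::-1])
```

```text
at [ 422.4 -388.4  146.9] t 14.4
(464, -164, 150) units [-0.06  4.56  0.28] dist 228.0
```

View pics/s5.png

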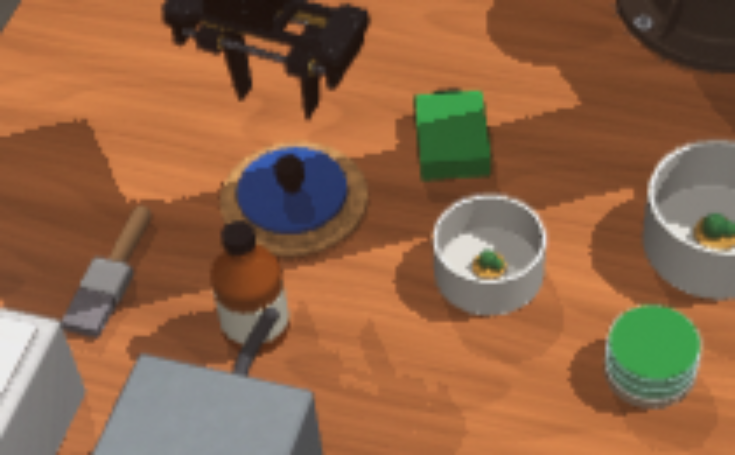

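View pics/t5.png

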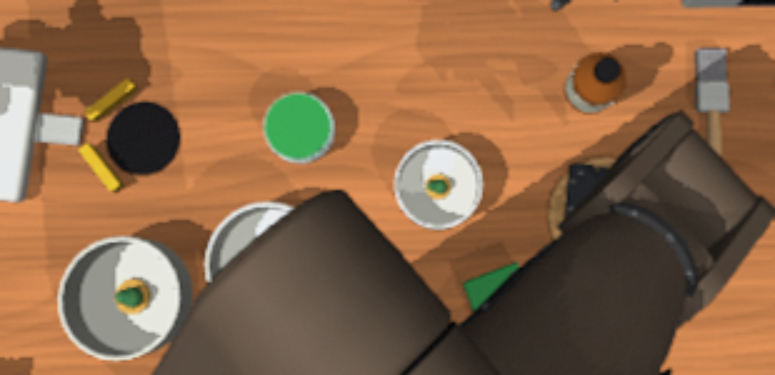

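View pics/w5.png

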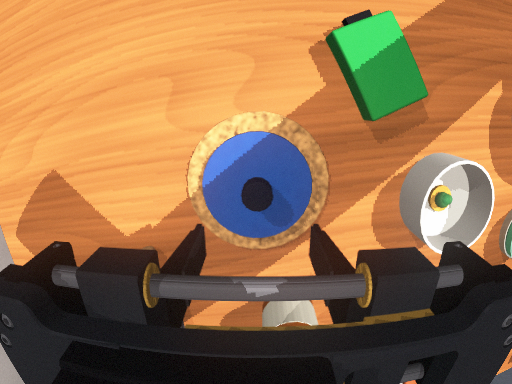

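Run:
```python
from h import *
tiles=[]
for n in['top','scene']:
    im0=cv2.imread(f'pics/{n[0]}5f.png')
    u=proj(n,[464,-164,40])[0].round().astype(int)
    f=8
    for cc in [(464,-164),(466,-166)]:
        im=cv2.resize(im0,None,fx=f,fy=f,interpolation=cv2.INTER_CUBIC)
        for r in(56,52):
            p=((proj(n,circ(cc,r,55))+.5)*f-.5).round().astype(np.int32);cv2.polylines(im,[p],True,(0,0,255),1)
        p=((proj(n,circ(cc,56,0))+.5)*f-.5).round().astype(np.int32);cv2.polylines(im,[p],True,(255,0,255),1)
        tiles.append(im[(u[1]-24)*f:(u[1]+24)*f,(u[0]-24)*f:(u[0]+24)*f])
o=np.vstack([np.hstack(tiles[:2]),np.hstack(tiles[2:])])
cv2.imwrite('pics/pc.png',cv2.resize(o,(600,600)))
```

```text
(no output)
```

View pics/pc.png

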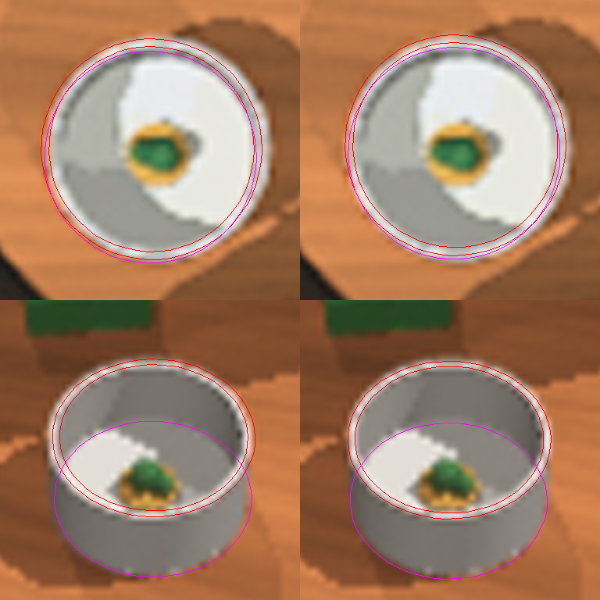

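Run:
```python
from h import *
go((464.5,-167,110),(464.5,-167,14))
```

```text
at [ 422.5 -388.4  146.8] t 14.55
(464.5, -167, 110) units [0.74 4.5  0.29] dist 228.0
(464.5, -167, 14) units [1.92 0.   0.  ] dist 96.0
```

Request:
step_arm --pt "0 0.2 0.02 0" --pt "0 0.4 0.02 0" --pt "0 0.4 0.03 0" --pt "0.05 0.4 0.03 0" --pt "0.05 0.4 0.03 0" --pt "0.1 0.4 0.03 0" --pt "0.1 0.4 0.03 0" --pt "0.1 0.4 0.03 0" --pt "0.1 0.4 0.03 0" --pt "0.1 0.4 0.02 0" --pt "0.1 0.4 0.01 0" --pt "0.04 0.3 0 0" --pt "0 0 0 0" --pt "0 0 0 0" --jaw 0.38

```text
t: 16.3
eef_pos: [464.2, -167.3, 110.8]
tcp_rot: [-0.353, 1.57, -0.475]
ft_force: [-1.0, 0.5, -0.4]
opening: 0.62
```

Run:
```python
from h import *
from cell import *
go((464.5,-167,110),(464.5,-167,14))
im=read_camera('wrist');cv2.imwrite('pics/w6.png',im[:,:,::-1])
```

```text
at [ 464.2 -167.3  110.8] t 16.3
(464.5, -167, 110) units [0.02 0.01 0.  ] dist 1.0
(464.5, -167, 14) units [1.92 0.   0.  ] dist 96.0
```

View pics/w6.png

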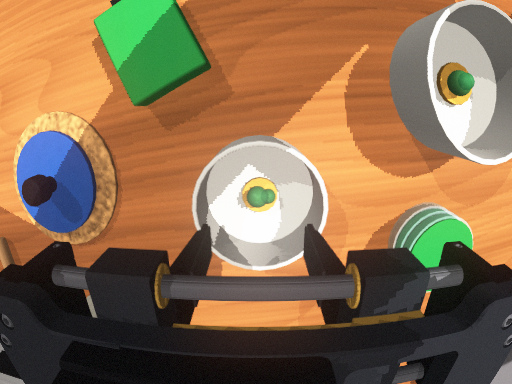

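Run:
```python
from h import *
print(wunproj([[193,205],[328,205],[261,137],[261,268]],55).round(1))
```

```text
[[ 452.6 -216.6   55. ]
 [ 466.  -108.2   55. ]
 [ 405.7 -155.7   55. ]
 [ 516.5 -168.9   55. ]]
```

Request:
step_arm --pt "0.2 0.04 0 0" --pt "0.3 0 0 0" --pt "0.3 0 0 0" --pt "0.3 0 0 0" --pt "0.2 0 0 0" --pt "0.1 0 0 0" --pt "0 0 0 0" --pt "0 0 0 0"

```text
t: 17.35
eef_pos: [464.5, -165.1, 40.9]
tcp_rot: [-0.173, 1.57, -0.296]
ft_force: [0.4, 0.2, -0.9]
opening: 0.621
```

Run:
```python
from h import *
from cell import *
go()
im=read_camera('wrist');cv2.imwrite('pics/w7.png',im[:,:,::-1])
```

```text
at [ 464.5 -165.1   40.9] t 17.35
```

View pics/w7.png

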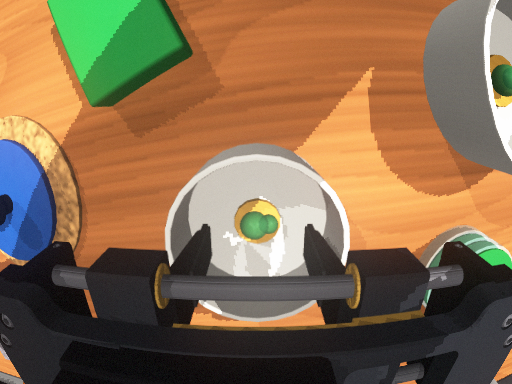

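Request:
step_arm --pt "0.15 0 0 0" --pt "0.15 0 0 0" --pt "0.12 0 0 0" --pt "0.1 0 0 0" --pt "0 0 0 0" --pt "0 0 0 0"

```text
t: 18.15
eef_pos: [464.3, -165.0, 14.7]
tcp_rot: [0.71, 1.571, 0.587]
ft_force: [-0.3, 0.6, 0.8]
opening: 0.62
```

Request:
step_arm --pt "0 0 0 0" --pt "0 0 0 0" --pt "0 0 0 0" --jaw 0.18

```text
t: 18.52
eef_pos: [464.3, -165.1, 14.7]
tcp_rot: [0.255, 1.571, 0.133]
ft_force: [0.2, -0.6, 0.3]
opening: 0.81
```

Run:
```python
from h import *
W=[(464.3,-165),(540,-145),(640,-85),(675,10),(650,105),(590,150),(526.5,154.5),(533,208)]
obs={'dish':((543,13),45),'white':((792,126),35),'block':((765,-160),54)}
for a,b in zip(W,W[1:]):
    s=np.linspace(0,1,50)[:,None];P=np.array(a)*(1-s)+np.array(b)*s
    print(a,b,{k:round(float(np.hypot(*(P-c).T).min()-56-r),0) for k,(c,r) in obs.items()})
go(*[(*w,14.7) for w in W[1:]])
```

```text
(464.3, -165) (540, -145) {'dish': 57.0, 'white': 279.0, 'block': 115.0}
(540, -145) (640, -85) {'dish': 33.0, 'white': 169.0, 'block': 36.0}
(640, -85) (675, 10) {'dish': 24.0, 'white': 74.0, 'block': 36.0}
(675, 10) (650, 105) {'dish': 26.0, 'white': 52.0, 'block': 82.0}
(650, 105) (590, 150) {'dish': 37.0, 'white': 53.0, 'block': 179.0}
(590, 150) (526.5, 154.5) {'dish': 39.0, 'white': 112.0, 'block': 246.0}
(526.5, 154.5) (533, 208) {'dish': 41.0, 'white': 176.0, 'block': 285.0}
at [ 464.3 -165.1   14.7] t 18.52
(540, -145, 14.7) units [-0.    0.58  1.45] dist 78.0
(640, -85, 14.7) units [0.   1.43 1.84] dist 117.0
(675, 10, 14.7) units [0.   1.97 0.46] dist 101.0
(650, 105, 14.7) units [ 0.    1.82 -0.73] dist 98.0
(590, 150, 14.7) units [ 0.    0.75 -1.3 ] dist 75.0
(526.5, 154.5, 14.7) units [ 0.   -0.07 -1.27] dist 64.0
(533, 208, 14.7) units [ 0.    1.08 -0.  ] dist 54.0
```

Request:
step_arm --pt "0 0.02 0.05 0" --pt "0 0.05 0.12 0" --pt "0 0.05 0.12 0" --pt "0 0.05 0.12 0" --pt "0 0.05 0.12 0" --pt "0 0.05 0.12 0" --pt "0 0.05 0.12 0" --pt "0 0.05 0.12 0" --pt "0 0.05 0.12 0" --pt "0 0.05 0.12 0" --pt "0 0.05 0.12 0" --pt "0 0.05 0.12 0" --pt "0 0.03 0.08 0"

```text
t: 20.15
eef_pos: [540.3, -144.0, 14.6]
tcp_rot: [0.516, 1.571, 0.394]
ft_force: [-3.2, -1.1, 1.2]
opening: 0.818
```

Run:
```python
from h import *
from cell import *
go((540,-145,14.7),(640,-85,14.7))
im=read_camera('scene');cv2.imwrite('pics/s8.png',cv2.resize(im[110:290,120:430,::-1],None,fx=2.5,fy=2.5));cv2.imwrite('pics/s8f.png',im[:,:,::-1])
im=read_camera('wrist');cv2.imwrite('pics/w8.png',im[:,:,::-1])
```

```text
at [ 540.3 -144.    14.6] t 20.15
(540, -145, 14.7) units [-0.   -0.02 -0.  ] dist 1.0
(640, -85, 14.7) units [0.   1.43 1.84] dist 117.0
```

View pics/s8.png

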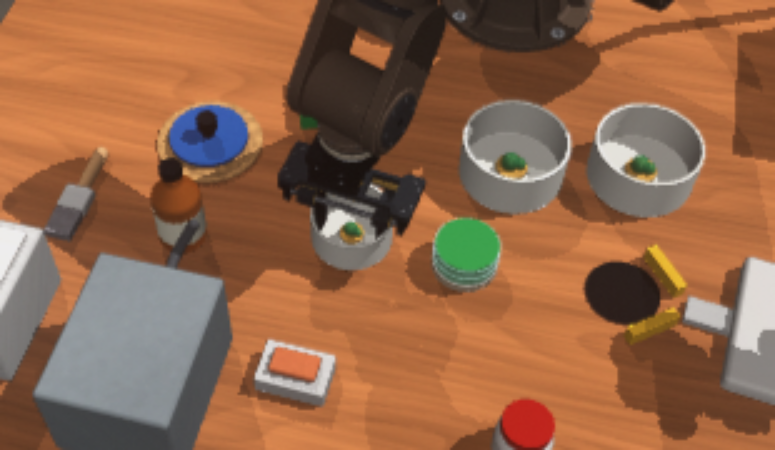

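View pics/w8.png

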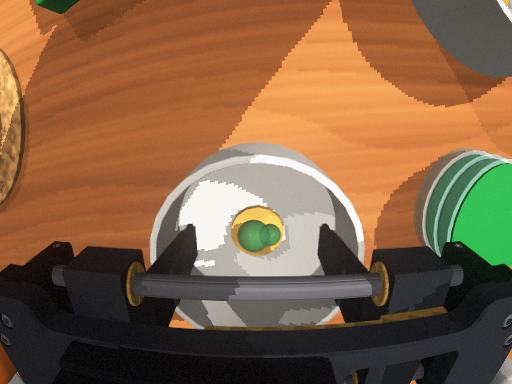

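Request:
step_arm --pt "0 0.08 0.1 0" --pt "0 0.08 0.1 0" --pt "0 0.08 0.1 0" --pt "0 0.08 0.1 0" --pt "0 0.08 0.1 0" --pt "0 0.08 0.1 0" --pt "0 0.08 0.1 0" --pt "0 0.08 0.1 0" --pt "0 0.08 0.1 0" --pt "0 0.08 0.1 0" --pt "0 0.08 0.1 0" --pt "0 0.08 0.1 0" --pt "0 0.08 0.1 0" --pt "0 0.08 0.1 0" --pt "0 0.08 0.1 0" --pt "0 0.08 0.1 0" --pt "0 0.08 0.1 0" --pt "0 0.08 0.1 0"

```text
t: 22.5
eef_pos: [638.4, -83.4, 14.7]
tcp_rot: [1.078, 1.571, 0.956]
ft_force: [-2.4, -1.6, 1.1]
opening: 0.82
```

Run:
```python
from h import *
from cell import *
go((675,10,14.7),(650,105,14.7))
im=read_camera('scene');cv2.imwrite('pics/s9.png',cv2.resize(im[110:290,120:430,::-1],None,fx=2.5,fy=2.5));cv2.imwrite('pics/s9f.png',im[:,:,::-1])
```

```text
at [638.4 -83.4  14.7] t 22.5
(675, 10, 14.7) units [-0.    1.94  0.5 ] dist 100.0
(650, 105, 14.7) units [ 0.    1.82 -0.73] dist 98.0
```

View pics/s9.png

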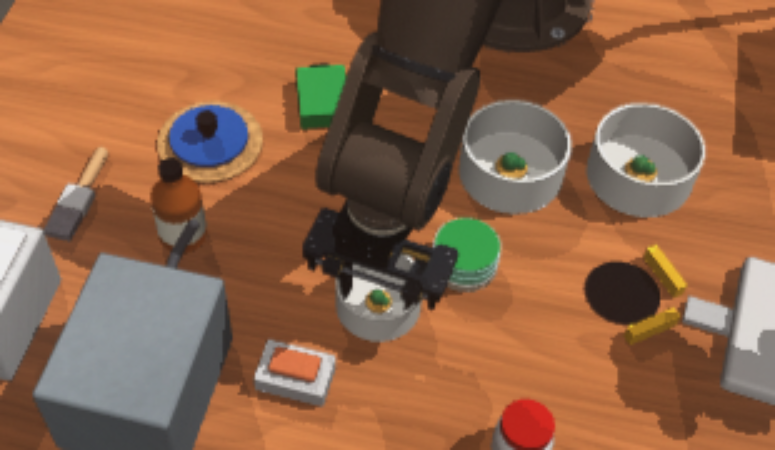

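Request:
step_arm --pt "0 0.12 0.03 0" --pt "0 0.12 0.03 0" --pt "0 0.12 0.03 0" --pt "0 0.12 0.03 0" --pt "0 0.12 0.03 0" --pt "0 0.12 0.03 0" --pt "0 0.12 0.03 0" --pt "0 0.12 0.03 0" --pt "0 0.12 0.03 0" --pt "0 0.12 0.03 0" --pt "0 0.12 0.03 0" --pt "0 0.12 0.03 0" --pt "0 0.12 0.03 0" --pt "0 0.12 0.03 0" --pt "0 0.12 0.03 0" --pt "0 0.12 0.03 0"

```text
t: 24.55
eef_pos: [673.7, 9.1, 14.6]
tcp_rot: [2.17, 1.571, 2.048]
ft_force: [-0.8, -2.0, 1.7]
opening: 0.819
```

Request:
step_arm --pt "0 0.12 -0.05 0" --pt "0 0.12 -0.05 0" --pt "0 0.12 -0.05 0" --pt "0 0.12 -0.05 0" --pt "0 0.12 -0.05 0" --pt "0 0.12 -0.05 0" --pt "0 0.12 -0.05 0" --pt "0 0.12 -0.05 0" --pt "0 0.12 -0.05 0" --pt "0 0.12 -0.05 0" --pt "0 0.12 -0.05 0" --pt "0 0.12 -0.05 0" --pt "0 0.12 -0.05 0" --pt "0 0.12 -0.05 0" --pt "0 0.12 -0.05 0"

```text
t: 26.42
eef_pos: [647.2, 103.1, 14.7]
tcp_rot: [1.165, 1.571, 1.042]
ft_force: [0.9, -3.3, -0.2]
opening: 0.82
```

Run:
```python
from h import *
from cell import *
go((590,150,14.7),(526.5,154.5,14.7),(532,200,14.7))
im=read_camera('scene');cv2.imwrite('pics/s10.png',cv2.resize(im[110:290,180:490,::-1],None,fx=2.5,fy=2.5));cv2.imwrite('pics/s10f.png',im[:,:,::-1])
```

```text
at [647.2 103.1  14.7] t 26.43
(590, 150, 14.7) units [-0.    0.79 -1.25] dist 74.0
(526.5, 154.5, 14.7) units [ 0.   -0.07 -1.27] dist 64.0
(532, 200, 14.7) units [ 0.    0.92 -0.  ] dist 46.0
```

View pics/s10.png

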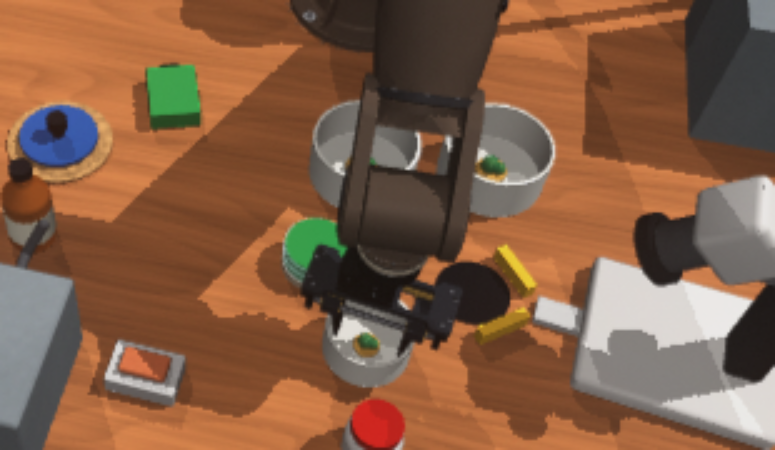

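Request:
step_arm --pt "0 0.07 -0.11 0" --pt "0 0.07 -0.11 0" --pt "0 0.07 -0.11 0" --pt "0 0.07 -0.11 0" --pt "0 0.07 -0.11 0" --pt "0 0.07 -0.11 0" --pt "0 0.07 -0.11 0" --pt "0 0.07 -0.11 0" --pt "0 0.07 -0.11 0" --pt "0 0.07 -0.11 0" --pt "0 0.07 -0.11 0"

```text
t: 27.85
eef_pos: [591.7, 148.5, 14.7]
tcp_rot: [0.95, 1.571, 0.827]
ft_force: [1.5, -1.8, -0.5]
opening: 0.819
```

Request:
step_arm --pt "0 0 -0.12 0" --pt "0 0 -0.12 0" --pt "0 0 -0.12 0" --pt "0 0 -0.12 0" --pt "0 0 -0.12 0" --pt "0 0 -0.12 0" --pt "0 0 -0.12 0" --pt "0 0 -0.12 0" --pt "0 0 -0.12 0" --pt "0 0 -0.12 0" --pt "0 0 -0.12 0" --pt "0 0 0 0"

```text
t: 29.35
eef_pos: [525.7, 156.4, 14.6]
tcp_rot: [-2.991, 1.57, -3.113]
ft_force: [0.5, 0.6, 0.9]
opening: 0.819
```

Run:
```python
from h import *
from cell import *
go((532,200,14.7))
im=read_camera('scene');cv2.imwrite('pics/s11.png',cv2.resize(im[110:290,180:490,::-1],None,fx=2.5,fy=2.5));cv2.imwrite('pics/s11f.png',im[:,:,::-1])
im=read_camera('wrist');cv2.imwrite('pics/w11.png',im[:,:,::-1])
```

```text
at [525.7 156.4  14.6] t 29.35
(532, 200, 14.7) units [-0.    0.88  0.02] dist 44.0
```

View pics/s11.png

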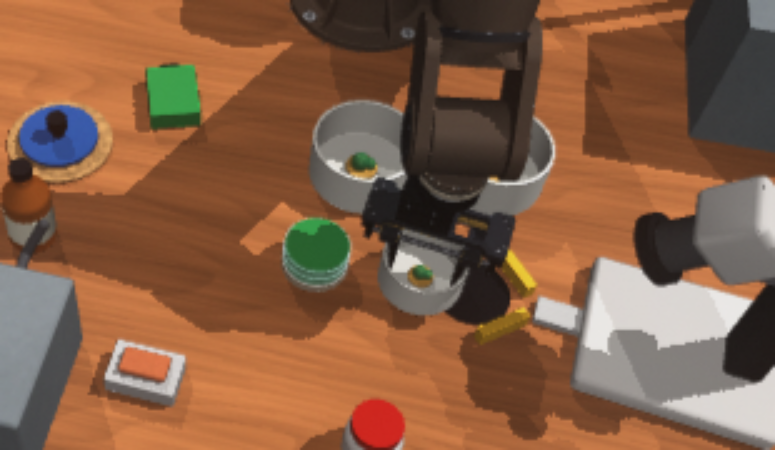

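View pics/w11.png

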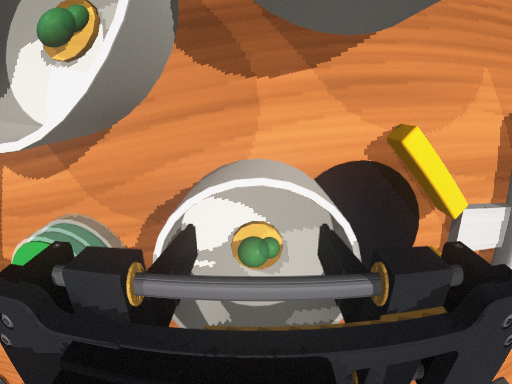

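Request:
step_arm --pt "0 0 0.02 0" --pt "0 0.06 0 0" --pt "0 0.1 0 0" --pt "0 0.12 0 0" --pt "0 0.12 0 0" --pt "0 0.12 0 0" --pt "0 0.12 0 0" --pt "0 0.12 0 0" --pt "0 0.12 0 0" --pt "0 0.12 0 0" --pt "0 0.08 0 0" --pt "0 0.06 0 0" --pt "0 0 0 0" --jaw 0.3

```text
t: 31.08
eef_pos: [534.6, 213.0, 14.7]
tcp_rot: [0.73, 1.57, 0.608]
ft_force: [0.1, 0.7, 0.1]
opening: 0.703
```

Run:
```python
from h import *
from cell import *
go((535.6,229,14.7))
im=read_camera('scene');cv2.imwrite('pics/s12.png',cv2.resize(im[180:270,300:440,::-1],None,fx=5,fy=5));cv2.imwrite('pics/s12f.png',im[:,:,::-1])
im=read_camera('wrist');cv2.imwrite('pics/w12.png',im[:,:,::-1])
```

```text
at [534.6 213.   14.7] t 31.07
(535.6, 229, 14.7) units [ 0.    0.32 -0.02] dist 16.0
```

View pics/s12.png

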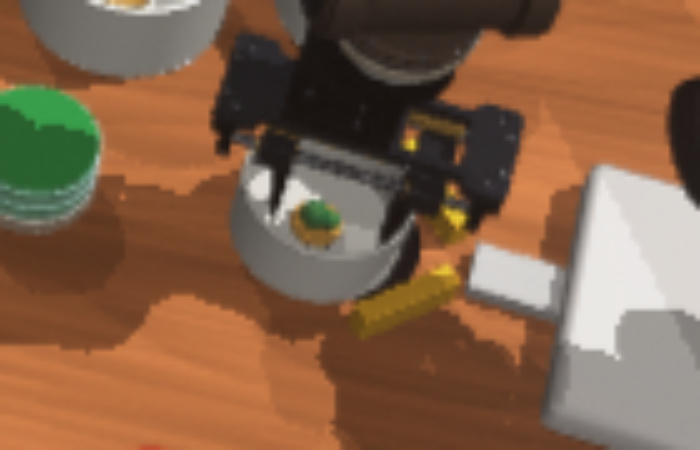

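View pics/w12.png

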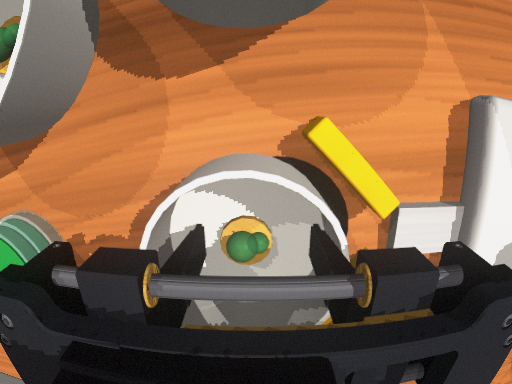

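Request:
step_arm --pt "0 0.05 0 0" --pt "0 0.05 0 0" --pt "0 0.04 0 0" --pt "0 0.04 0 0" --pt "0 0.04 0 0" --pt "0 0.02 0 0" --pt "0 0 0 0"

```text
t: 32.05
eef_pos: [536.0, 224.8, 14.7]
tcp_rot: [0.828, 1.57, 0.706]
ft_force: [-0.6, -2.6, 2.0]
opening: 0.7
```

Request:
step_arm --pt "0 0.02 0 0" --pt "0 0.02 0 0" --pt "0 0.02 0 0" --pt "0 0 0 0"

```text
t: 32.55
eef_pos: [536.3, 227.7, 14.7]
tcp_rot: [0.562, 1.571, 0.44]
ft_force: [-0.5, -5.1, 5.3]
opening: 0.701
```

Request:
step_arm --pt "0 0.02 0 0" --pt "0 0 0 0"

```text
t: 32.8
eef_pos: [536.4, 228.7, 14.7]
tcp_rot: [0.695, 1.571, 0.573]
ft_force: [-1.1, -4.5, 3.9]
opening: 0.701
```

Request:
step_arm --pt "0 0.02 0 0" --pt "0 0 0 0"

```text
t: 33.05
eef_pos: [536.5, 229.7, 14.6]
tcp_rot: [1.091, 1.571, 0.968]
ft_force: [-0.2, -4.2, 3.8]
opening: 0.697
```

Request:
step_arm --pt "0 0.02 0 0" --pt "0 0 0 0"

```text
t: 33.3
eef_pos: [536.6, 230.6, 14.6]
tcp_rot: [1.087, 1.571, 0.965]
ft_force: [-0.8, -3.9, 3.0]
opening: 0.702
```

Run:
```python
from h import *
from cell import *
im=read_camera('scene');cv2.imwrite('pics/s13.png',cv2.resize(im[180:270,300:440,::-1],None,fx=5,fy=5));cv2.imwrite('pics/s13f.png',im[:,:,::-1])
im=read_camera('wrist');cv2.imwrite('pics/w13.png',im[:,:,::-1])
```

```text
(no output)
```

View pics/s13.png

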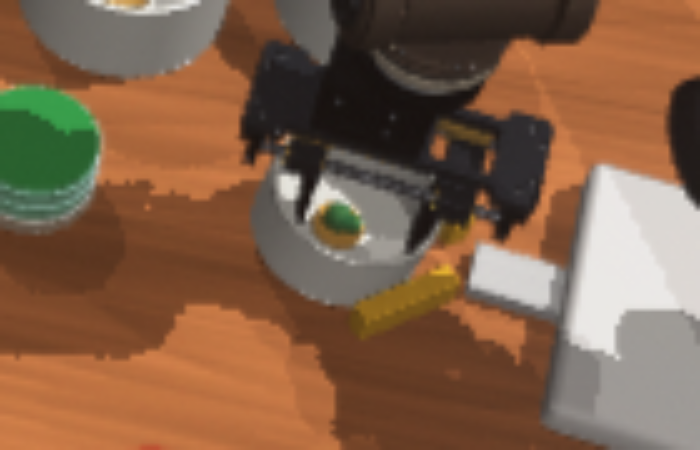

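View pics/w13.png

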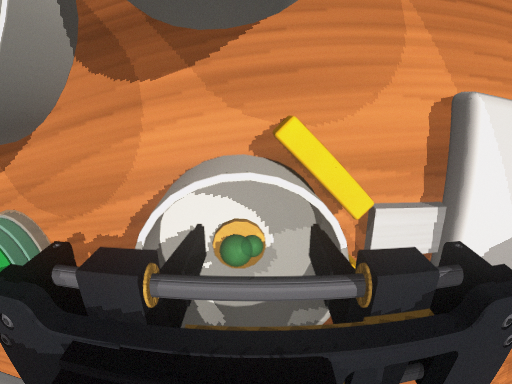

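Request:
step_arm --pt "0 0.02 0 0" --pt "0 0 0 0"

```text
t: 33.65
eef_pos: [536.7, 231.6, 14.6]
tcp_rot: [1.476, 1.571, 1.354]
ft_force: [-1.5, -4.7, 3.5]
opening: 0.698
```

Request:
step_arm --pt "0 0.02 0 0" --pt "0 0 0 0"

```text
t: 33.9
eef_pos: [536.8, 232.5, 14.6]
tcp_rot: [-2.95, 1.571, -3.073]
ft_force: [-0.1, -4.4, 4.2]
opening: 0.701
```

Request:
step_arm --pt "0 0.02 0 0" --pt "0 0 0 0"

```text
t: 34.15
eef_pos: [536.9, 233.5, 14.6]
tcp_rot: [-2.75, 1.571, -2.872]
ft_force: [-0.8, -3.5, 3.5]
opening: 0.703
```

Run:
```python
from h import *
from cell import *
im=read_camera('scene');cv2.imwrite('pics/s14.png',cv2.resize(im[180:270,300:440,::-1],None,fx=5,fy=5));cv2.imwrite('pics/s14f.png',im[:,:,::-1])
im=read_camera('wrist');cv2.imwrite('pics/w14.png',im[:,:,::-1])
```

```text
(no output)
```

View pics/s14.png

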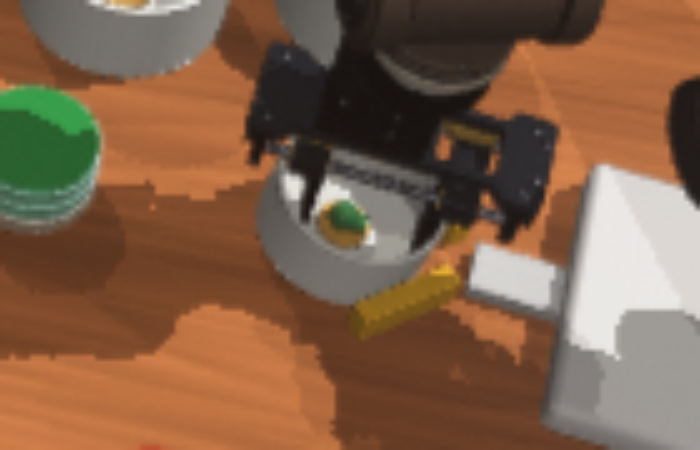

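View pics/w14.png

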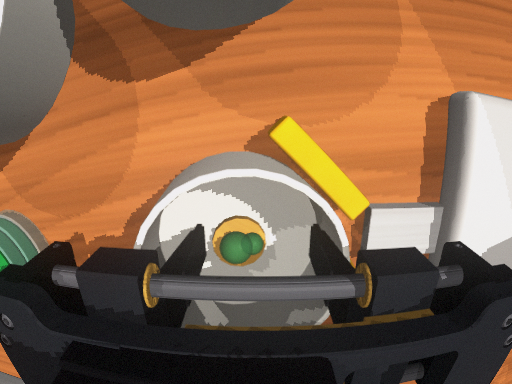

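```bash
cat > ov.py <<'E'
import sys
from h import *
n='scene';fn=sys.argv[1];f=10
d=np.array([np.cos(np.radians(83)),np.sin(np.radians(83))])
t=[]
for k in map(float,sys.argv[3:]):
    im=cv2.resize(cv2.imread(fn),None,fx=f,fy=f,interpolation=cv2.INTER_CUBIC)
    c=np.array([535,224])-k*d
    for r,z,col in((56,55,(0,0,255)),(56,0,(255,0,255)),(52,55,(0,0,255))):
        p=((proj(n,circ(c,r,z))+.5)*f-.5).round().astype(np.int32);cv2.polylines(im,[p],True,col,1)
    u=proj(n,[535,224,30])[0].round().astype(int)
    t.append(im[(u[1]-20)*f:(u[1]+24)*f,(u[0]-22)*f:(u[0]+26)*f])
cv2.imwrite(sys.argv[2],cv2.resize(np.hstack(t),(800,int(800*44/48/len(t)))))
E
python3 ov.py pics/s14f.png pics/o14.png 0 4
```

```text
(no output)
```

View pics/o14.png

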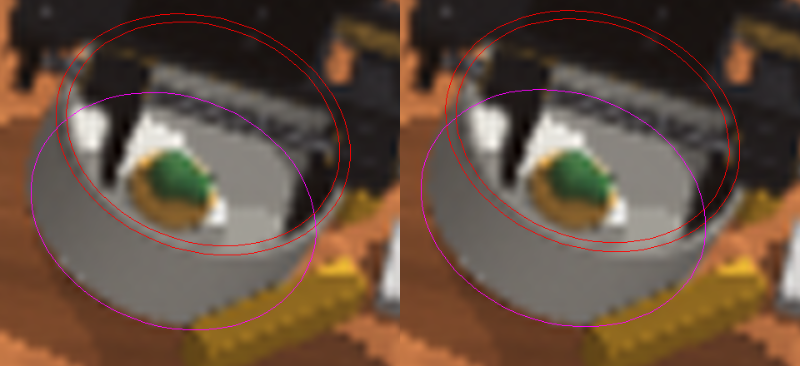

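Request:
step_arm --pt "0 0.02 0 0" --pt "0 0 0 0"

```text
t: 34.5
eef_pos: [536.9, 234.4, 14.6]
tcp_rot: [-2.614, 1.57, -2.736]
ft_force: [-0.3, -5.1, 4.1]
opening: 0.702
```

Request:
step_arm --pt "0 0.02 0 0" --pt "0 0 0 0"

```text
t: 34.75
eef_pos: [536.9, 235.1, 14.6]
tcp_rot: [-2.453, 1.57, -2.576]
ft_force: [-1.1, -9.0, 4.9]
opening: 0.699
```

Request:
step_arm --pt "0 0.02 0 0" --pt "0 0 0 0"

```text
t: 35.0
eef_pos: [536.8, 235.5, 14.7]
tcp_rot: [-2.341, 1.569, -2.464]
ft_force: [-3.4, -12.9, 6.8]
opening: 0.7
```

Request:
step_arm --pt "0 0.01 0 0" --pt "0 0 0 0"

```text
t: 35.25
eef_pos: [536.8, 235.6, 14.7]
tcp_rot: [-2.309, 1.568, -2.432]
ft_force: [-1.4, -16.2, 8.0]
opening: 0.701
```

```bash
python3 - <<'E'
from h import *
from cell import *
im=read_camera('scene');cv2.imwrite('pics/s15f.png',im[:,:,::-1])
E
python3 ov.py pics/s15f.png pics/o15.png 0 2
```

```text
(no output)
```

View pics/o15.png

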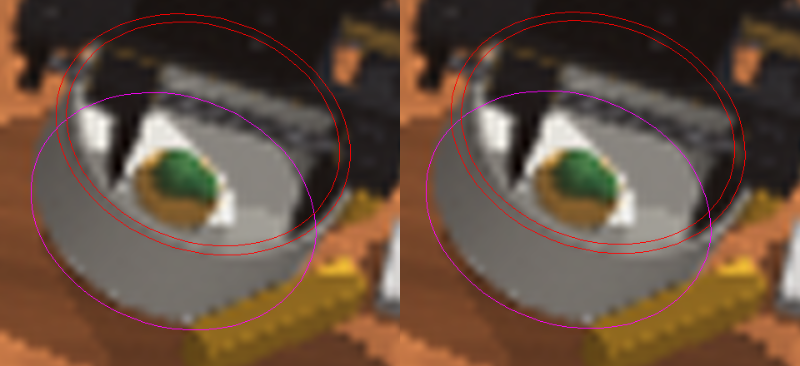

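Request:
step_arm --pt "0 -0.02 0 0" --pt "0 -0.04 0 0" --pt "0 -0.06 0 0" --pt "0 0 0 0" --pt "0 0 0 0"

```text
t: 35.92
eef_pos: [536.6, 231.1, 14.5]
tcp_rot: [-2.889, 1.57, -3.011]
ft_force: [-1.5, -3.9, -0.5]
opening: 0.702
```

Run:
```python
from h import *
from cell import *
im=read_camera('wrist');cv2.imwrite('pics/w16.png',im[:,:,::-1])
```

```text
(no output)
```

View pics/w16.png

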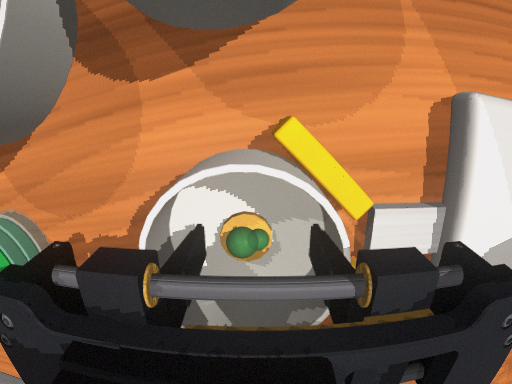

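Request:
step_arm --pt "0 -0.04 0 0" --pt "0 0 0 0" --pt "0 0 0 0"

```text
t: 36.35
eef_pos: [536.6, 229.2, 14.7]
tcp_rot: [0.727, 1.57, 0.605]
ft_force: [-0.3, -0.1, 0.2]
opening: 0.705
```

Request:
step_arm --pt "0 -0.03 0 0" --pt "-0.05 0 0 0" --pt "-0.1 0 0 0" --pt "0 0 0 0"

```text
t: 36.85
eef_pos: [536.5, 227.7, 22.7]
tcp_rot: [0.476, 1.57, 0.354]
ft_force: [-0.2, -0.1, -0.0]
opening: 0.706
```

Request:
step_arm --pt "-0.2 0 0 0" --pt "-0.3 0 0 0" --pt "-0.4 0 0 0" --pt "-0.4 0 0 0" --pt "-0.4 0 0 0" --pt "-0.2 0 0 0" --pt "0 0 0 0" --pt "0 0 0 0"

```text
t: 37.85
eef_pos: [536.0, 227.5, 116.7]
tcp_rot: [-2.82, 1.57, -2.942]
ft_force: [-0.5, 0.3, -0.3]
opening: 0.702
```

```bash
python3 - <<'E'
from h import *
from cell import *
im=read_camera('scene');cv2.imwrite('pics/s17f.png',im[:,:,::-1])
im=read_camera('wrist');cv2.imwrite('pics/w17.png',im[:,:,::-1])
im=read_camera('top');cv2.imwrite('pics/t17.png',im[:,:,::-1])
E
python3 ov.py pics/s17f.png pics/o17.png 0 2
```

```text
(no output)
```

View pics/o17.png

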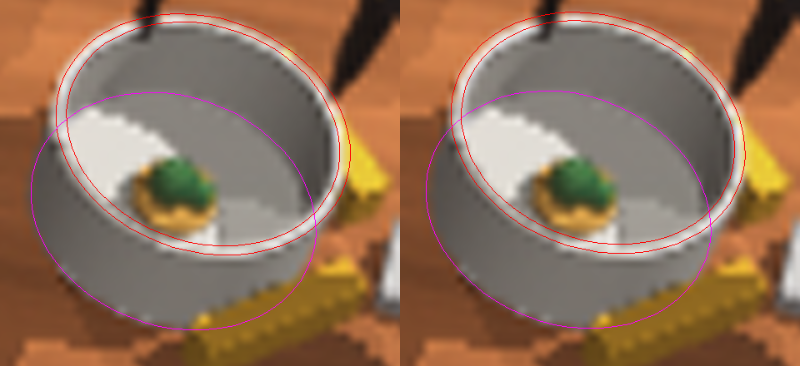

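View pics/w17.png

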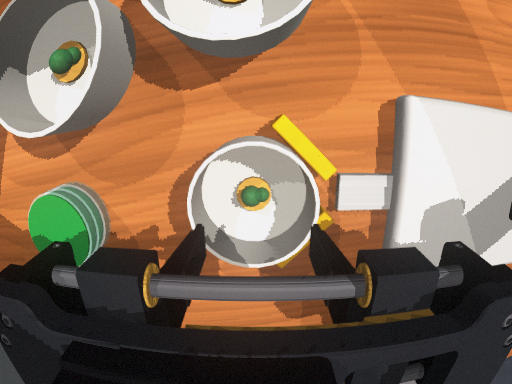

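View pics/t17.png

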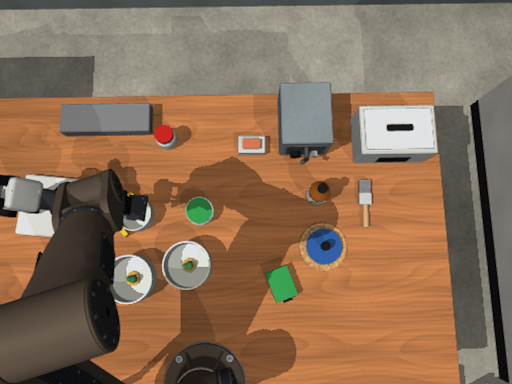

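Request:
step_arm --pt "-0.2 -0.2 0 0" --pt "-0.2 -0.4 0 0" --pt "-0.2 -0.5 0 0" --pt "-0.2 -0.6 0 0" --pt "-0.2 -0.6 0 0" --pt "-0.2 -0.6 0 0" --pt "-0.2 -0.6 0 0" --pt "-0.2 -0.6 0 0" --pt "-0.2 -0.6 0 0" --pt "0 -0.4 0 0" --pt "0 -0.2 0 0" --pt "0 0 0 0" --pt "0 0 0 0"

```text
t: 39.62
eef_pos: [503.8, -35.1, 207.2]
tcp_rot: [1.835, 1.571, 1.712]
ft_force: [0.1, -0.0, -0.8]
opening: 0.697
```

Run:
```python
from h import *
from cell import *
go()
im=read_camera('scene');cv2.imwrite('pics/s18f.png',im[:,:,::-1])
im=read_camera('top');cv2.imwrite('pics/t18f.png',im[:,:,::-1])
d=np.array([np.cos(np.radians(83)),np.sin(np.radians(83))]);f=10;T=[]
for n in('top','scene'):
    u=proj(n,[535,230,30])[0].round().astype(int)
    for k in (0,None):
        im=cv2.resize(cv2.imread(f'pics/{n[0]}18f.png'),None,fx=f,fy=f,interpolation=cv2.INTER_CUBIC)
        if k is not None:
            for r in(56,52):
                p=((proj(n,circ(np.array([535,224])-k*d,r,55))+.5)*f-.5).round().astype(np.int32);cv2.polylines(im,[p],True,(0,0,255),1)
        T.append(im[(u[1]-28)*f:(u[1]+28)*f,(u[0]-28)*f:(u[0]+28)*f])
cv2.imwrite('pics/o18.png',cv2.resize(np.vstack([np.hstack(T[:2]),np.hstack(T[2:])]),(600,600)))
```

```text
at [503.8 -35.1 207.2] t 39.62
```

View pics/o18.png

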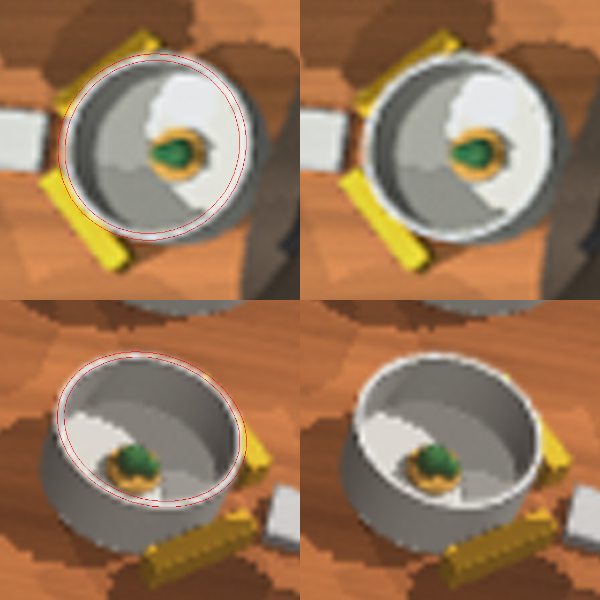

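```bash
cat > rim.py <<'E'
import sys
from h import *
from scipy.optimize import minimize
def rim(n,fn,c0):
    g=cv2.cvtColor(cv2.imread(fn),cv2.COLOR_BGR2GRAY).astype(np.float32)
    g=cv2.resize(g,None,fx=4,fy=4,interpolation=cv2.INTER_CUBIC)
    def val(c,r):
        p=(proj(n,circ(c,r,55,240))+.5)*4-.5
        return cv2.remap(g,p[:,0].astype(np.float32).reshape(1,-1),p[:,1].astype(np.float32).reshape(1,-1),1)[0]
    def cost(c): # bright ring minus dark either side (robust)
        a=val(c,54);b=val(c,48.5);o=val(c,59.5)
        return -np.clip(a-b,-40,40).mean()-np.clip(a-o,-40,40).mean()
    best=min(((cost((x,y)),x,y) for x in np.arange(c0[0]-8,c0[0]+8.1,.5) for y in np.arange(c0[1]-8,c0[1]+8.1,.5)))
    return best
E
python3 - <<'E'
from rim import *
print('start top',rim('top','pics/t5f.png',(464,-166)),'scene',rim('scene','pics/s5f.png',(464,-166)))
print('now top',rim('top','pics/t18f.png',(535,222)),'scene',rim('scene','pics/s18f.png',(535,222)))
E
```

```text
Traceback (most recent call last):
  File "rim.py", line 13, in rim
    best=min(((cost((x,y)),x,y) for x in np.arange(c0[0]-8,c0[0]+8.1,.5) for y in np.arange(c0[1]-8,c0[1]+8.1,.5)))
  File "rim.py", line 13, in <genexpr>
    best=min(((cost((x,y)),x,y) for x in np.arange(c0[0]-8,c0[0]+8.1,.5) for y in np.arange(c0[1]-8,c0[1]+8.1,.5)))
               ~~~~^^^^^^^
  File "rim.py", line 11, in cost
    a=val(c,54);b=val(c,48.5);o=val(c,59.5)
                  ~~~^^^^^^^^
  File "rim.py", line 8, in val
    p=(proj(n,circ(c,r,55,240))+.5)*4-.5
       ~~~~^^^^^^^^^^^^^^^^^^^^
  File "h.py", line 11, in proj
    K,e,R=cam(n);p=(K@R.T@(np.atleast_2d(P)-e).T).T
          ~~~^^^
  File "h.py", line 5, in cam
    c=camera_info(n);return c["mtx"],np.array(c["eye"]),Ro.from_euler('xyz',c["attitude"]).as_matrix()
ValueError: time passes only in moves, steps and waits
```

Too many camera_info calls; cache them.

```bash
sed -i 's/^def cam(n):/import functools\n@functools.lru_cache(None)\ndef cam(n):/' h.py
python3 - <<'E'
from rim import *
print('start top',rim('top','pics/t5f.png',(464,-166)),'scene',rim('scene','pics/s5f.png',(464,-166)))
print('now top',rim('top','pics/t18f.png',(535,222)),'scene',rim('scene','pics/s18f.png',(535,222)))
E
```

```text
start top (np.float32(-70.04931), np.float64(464.5), np.float64(-167.5)) scene (np.float32(-73.709015), np.float64(465.0), np.float64(-165.0))
now top (np.float32(-64.84085), np.float64(535.5), np.float64(223.0)) scene (np.float32(-73.24846), np.float64(535.0), np.float64(223.0))
```

Request:
step_arm --pt "0 0 0 0.94" --pt "0 0 0 0.94" --pt "0 0 0 0.94" --pt "0 0 0 0.94" --pt "0 0 0 0.94" --pt "0 0 0 0.94" --pt "0 0 0 0.94" --pt "0 0 0 0.94" --pt "0 0 0 0.94" --pt "0 0 0 0.93" --pt "0 0 0 0.93" --pt "0 0 0 0.93" --pt "0 0 0 0" --jaw 1

```text
t: 41.35
eef_pos: [503.9, -34.9, 207.0]
tcp_rot: [-2.229, 1.571, 2.363]
ft_force: [-0.6, -0.0, 0.0]
opening: 0.003
```

Run:
```python
from h import *
print(axes()[2].round(3))
go((523,128,120),(523,128,9),yaw=-7)
```

```text
[[-0.     0.993 -0.12 ]
 [ 0.    -0.12  -0.993]
 [-1.    -0.    -0.   ]]
at [503.9 -34.9 207. ] t 41.35
(523, 128, 120) units [ 1.74 -0.02 -3.28] dist 186.0
(523, 128, 9) units [2.22 0.   0.  ] dist 111.0
```

Request:
step_arm --pt "0.1 0 -0.2 0" --pt "0.2 0 -0.4 0" --pt "0.2 0 -0.4 0" --pt "0.2 0 -0.4 0" --pt "0.2 0 -0.4 0" --pt "0.2 0 -0.4 0" --pt "0.2 0 -0.4 0" --pt "0.2 0 -0.4 0" --pt "0.24 -0.02 -0.28 0" --pt "0 0 0 0" --pt "0 0 0 0"

```text
t: 42.72
eef_pos: [523.0, 127.2, 120.3]
tcp_rot: [1.775, 1.571, 0.082]
ft_force: [0.4, -0.6, 0.4]
opening: 0.006
```

Run:
```python
from h import *
from cell import *
go((523,128,9),yaw=-7)
im=read_camera('wrist');cv2.imwrite('pics/w19.png',im[:,:,::-1])
im=read_camera('scene');cv2.imwrite('pics/s19.png',cv2.resize(im[120:280,270:490,::-1],None,fx=3.5,fy=3.5))
```

```text
at [523.  127.2 120.3] t 42.73
(523, 128, 9) units [ 2.23 -0.   -0.02] dist 111.0
```

View pics/w19.png

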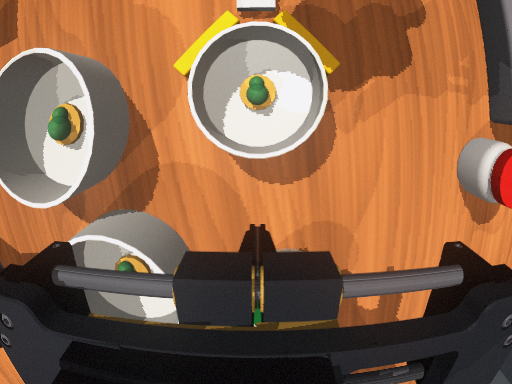

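View pics/s19.png

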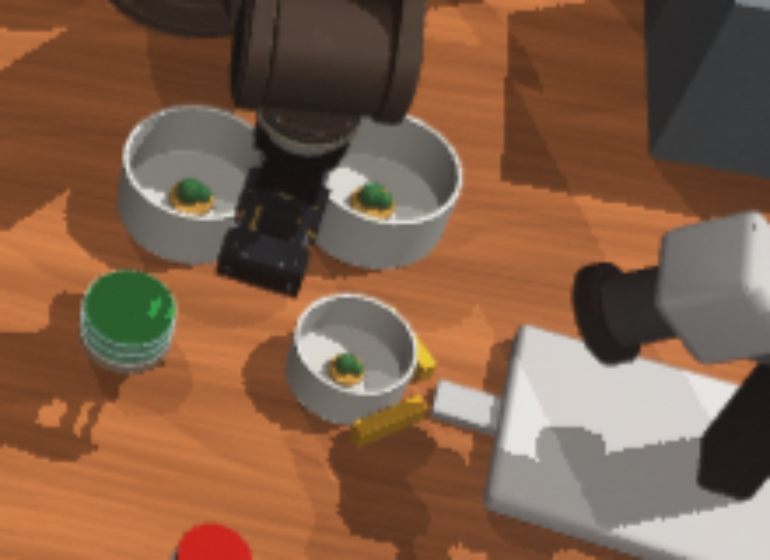

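Request:
step_arm --pt "0.2 0 0 0" --pt "0.4 0 0 0" --pt "0.4 0 0 0" --pt "0.4 0 0 0" --pt "0.4 0 0 0" --pt "0.2 0 0 0" --pt "0.12 0 0 0" --pt "0.06 0 0 0" --pt "0 0 0 0" --pt "0 0 0 0"

```text
t: 44.08
eef_pos: [523.2, 127.5, 11.6]
tcp_rot: [1.882, 1.57, 0.189]
ft_force: [-0.3, 0.3, -0.2]
opening: 0.007
```

Request:
step_arm --pt "0 0 -0.08 0" --pt "0 0 -0.1 0" --pt "0 0 -0.1 0" --pt "0 0 -0.06 0" --pt "0 0 -0.04 0" --pt "0 0 0 0"

```text
t: 44.82
eef_pos: [525.2, 146.5, 11.1]
tcp_rot: [2.862, 1.571, 1.169]
ft_force: [-0.2, 0.4, -0.3]
opening: 0.008
```

Run:
```python
from h import *
from cell import *
go()
im=read_camera('wrist');cv2.imwrite('pics/w20.png',im[:,:,::-1])
```

```text
at [525.2 146.5  11.1] t 44.83
```

View pics/w20.png

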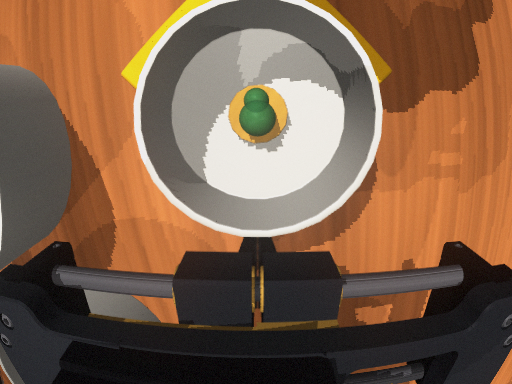

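Request:
step_arm --pt "0 0 -0.06 0" --pt "0 0 -0.04 0" --pt "0 0 -0.04 0" --pt "0 0 0 0"

```text
t: 45.38
eef_pos: [526.1, 153.4, 11.1]
tcp_rot: [2.393, 1.571, 0.7]
ft_force: [0.4, 0.4, -0.2]
opening: 0.005
```

Request:
step_arm --pt "0 0 -0.02 0" --pt "0 0 -0.02 0" --pt "0 0 0 0"

```text
t: 45.75
eef_pos: [526.4, 155.3, 11.1]
tcp_rot: [2.766, 1.571, 1.073]
ft_force: [0.2, 0.9, -0.6]
opening: 0.006
```

Request:
step_arm --pt "0 0 -0.02 0" --pt "0 0 -0.02 0" --pt "0 0 0 0"

```text
t: 46.12
eef_pos: [526.6, 157.2, 11.1]
tcp_rot: [-1.154, 1.571, -2.847]
ft_force: [0.0, -0.0, 0.2]
opening: 0.006
```

Request:
step_arm --pt "0 0 -0.02 0" --pt "0 0 0 0"

```text
t: 46.38
eef_pos: [526.2, 157.7, 11.1]
tcp_rot: [-0.992, 1.569, -2.685]
ft_force: [-2.1, -7.7, 2.7]
opening: 0.008
```

Request:
step_arm --pt "0 0 -0.02 0" --pt "0 0 0 0"

```text
t: 46.62
eef_pos: [525.8, 158.0, 11.1]
tcp_rot: [-0.989, 1.568, -2.682]
ft_force: [-3.4, -13.0, 5.0]
opening: 0.002
```

Request:
step_arm --pt "0 0 -0.02 0" --pt "0 0 0 0"

```text
t: 46.88
eef_pos: [525.3, 158.4, 11.1]
tcp_rot: [-0.987, 1.566, -2.68]
ft_force: [-7.0, -19.6, 8.7]
opening: 0.001
```

Request:
step_arm --pt "0 0 0.04 0" --pt "0 0 0.08 0" --pt "0 0 0.2 0" --pt "0 0 0.3 0" --pt "-0.2 0 0.2 0" --pt "-0.4 0 0.2 0" --pt "-0.5 0 0.3 0" --pt "-0.5 0 0.4 0" --pt "-0.5 0 0.5 0" --pt "-0.5 0 0.5 0" --pt "-0.3 0 0.5 0" --pt "0 0 0.5 0" --pt "0 0 0.5 0" --pt "0 0 0.3 0" --pt "0 0 0 0" --pt "0 0 0 0"

```text
t: 48.88
eef_pos: [499.4, -63.7, 156.2]
tcp_rot: [3.041, 1.571, 1.348]
ft_force: [0.5, -0.7, 0.4]
opening: 0.004
```

Run:
```python
from rim import *
from cell import *
go()
for n in('scene','top'):
    im=read_camera(n);cv2.imwrite(f'pics/{n[0]}21f.png',im[:,:,::-1])
print('now top',rim('top','pics/t21f.png',(535,222)),'scene',rim('scene','pics/s21f.png',(535,222)))
T=[]
for n in('top','scene'):
    u=proj(n,[535,230,30])[0].round().astype(int)
    im=cv2.imread(f'pics/{n[0]}21f.png')
    T.append(cv2.resize(im[u[1]-28:u[1]+28,u[0]-28:u[0]+28],(400,400),interpolation=cv2.INTER_CUBIC))
cv2.imwrite('pics/o21.png',np.hstack(T))
def cg(n,fn,z):
    im=cv2.imread(fn);h=cv2.cvtColor(im,cv2.COLOR_BGR2HSV);m=cv2.inRange(h,(45,80,40),(85,255,255))
    k,l,s,c=cv2.connectedComponentsWithStats(m)
    return [tuple(c[i].round(1)) for i in range(1,k) if s[i,4]>100]
for n in('top','scene'): print(cg(n,f'pics/{n}0.png',0),cg(n,f'pics/{n[0]}21f.png',0))
```

```text
at [499.4 -63.7 156.2] t 48.88
now top (np.float32(-64.90293), np.float64(535.5), np.float64(224.0)) scene (np.float32(-73.75256), np.float64(534.5), np.float64(224.5))
[(np.float64(198.6), np.float64(210.1)), (np.float64(281.2), np.float64(283.6))] [(np.float64(281.2), np.float64(283.6))]
[(np.float64(248.9), np.float64(148.0)), (np.float64(306.6), np.float64(207.5))] [(np.float64(248.9), np.float64(148.1)), (np.float64(306.6), np.float64(207.6))]
```

View pics/o21.png

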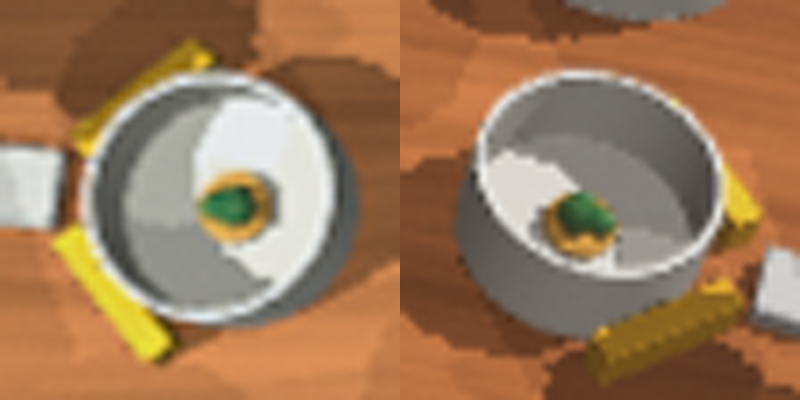

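View pics/s21f.png

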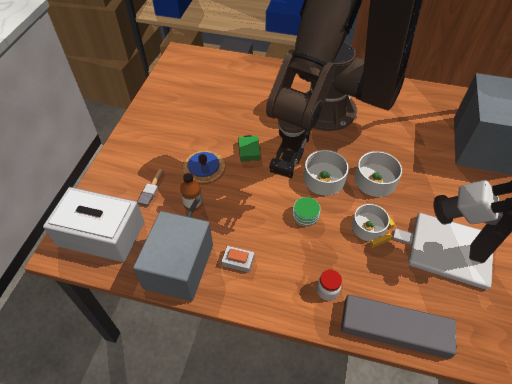

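View pics/t21f.png

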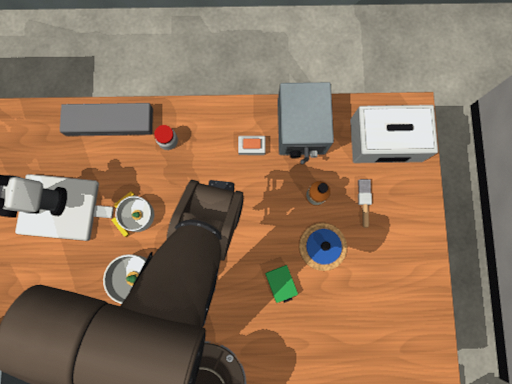

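Run:
```python
from cell import *
s=state();print(s['t'],s['ft_force'],abs(s['qvel']).max())
print(job_done())
```

```text
48.975 [-0.59436658 -0.89506763  0.94559384] 0.0031196504344198983
the job is handed in; nothing more can be done
None
```

I handed the job in at about 49 s. The blue lid is right way up and wholly on the cork mat. The open pot sits against both arms of the V-stop.

**What I did**
- **Lid:** I gripped it by the knob, lifted it straight up and lowered it slowly onto the mat (about 4 N at touch-down).
- **Slide:** I slid the pot with the fingers inside it, staying on the bench, round the far side of the petri dishes and into the V.
- **First push (from inside):** It stopped at about 16 N, but the pictures then put the pot about 1–2 mm short. The finger may have pressed high on the wall and rocked the pot slightly. I could not confirm that from the pictures.
- **Second push (low, from behind):** The force rose straight from zero to about 21 N, with no sliding in between, so the pot was against a hard stop.

**Last checks**
- **Pot:** The rim fits gave (535.5, 224.0) from the top camera and (534.5, 224.5) from the scene camera. The nest measured about (535, 224), so they agree within the roughly 2 mm calibration.
- **Other objects:** The dishes (scene camera) and slide box (both cameras) were within 0.1 px of their starting pixels. By eye, the bottle, block, jar and brush had not moved, and nothing touched the microscope.
- **Disagreement between cameras:** The wrist camera and gripper readings were about 3–4 mm off the fixed cameras in y, so I judged the final position from the fixed cameras and the contact force.

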